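# Put the rinsed cup on the drying station and switch it on

### The job

Take the rinsed metal cup out of its wire cradle and put it upside down over the peg of the drying station that fits it closely (the middle-sized one), rim resting flat on the deck, setting it down without dropping it. Then push the station's toggle switch all the way over to on, and leave the cup where it is. Do not disturb the bottle, the solder spool and the screwdriver.

Things in the scene. Friction and masses are not known exactly. Their poses are not given: they have to be found in the camera images.
- cup: Straight metal cup, 44 mm outside diameter, 38 mm bore, 90 mm long, flat bottom 4 mm thick, wall 3 mm, 0.12 kg. Origin: centre of the outside of its bottom; z axis runs from bottom to open mouth. At the start it lies in the cradle, mouth roughly towards the robot and 10 degrees below level: its axis must turn 80 degrees to point straight down (lean the tool about 40 one way, then 40 the other).
- cup_rim (a point): Centre of the cup's open mouth, in the plane of its rim, 90 mm from the bottom.
- cradle: Fixed draining cradle: 130 x 70 x 6 mm steel plate with two parallel 8 mm wires (36 mm over all, narrower than the cup, so fingers can straddle them) that carry the cup from below; a low cross wire stops its rim, so take the cup out upwards and backwards. Origin under the plate's centre; the mouth points to -x; the cup's axis passes 80 mm above the origin.
- dryer: Fixed drying station: grey box 170 mm (x) by 420 mm (y), flat slotted deck 50 mm above the table. Origin under its centre on the table. Three upright white pegs stand in a row along its y axis, at y = -60, 45 and 150 mm, in any order; the toggle switch is at y = -165 mm.
- peg_mid: The peg to use: fixed upright peg 30 mm in diameter, 70 mm high with a bevelled top. Origin: centre of its foot at deck height; z up. The cup's bore is 8 mm wider than it, and the cup's rim reaches the deck before its bottom reaches the peg's top.
- peg_thick: Fixed upright peg 42 mm in diameter, 70 mm high; the cup does not go over it. Origin: centre of its foot at deck height.
- peg_thin: Fixed upright peg 14 mm in diameter, 60 mm high; too thin for this cup. Origin: centre of its foot at deck height.
- switch (a joint): Angle of the toggle switch in rad: 0 = off, leaning to the station's -x side (it starts between 0 and 0.2); 1.0 = fully on, against its stop, leaning to its +x side. A light push moves it and it stays where it is left.
- switch_tip (a point): Upper end of the switch's 45 mm lever. It moves in an upright plane along the station's x axis.
- bottle: Bystander: upright white plastic bottle, 48 mm diameter, 110 mm high. Origin at the centre of its underside.
- spool: Bystander: upright spool of solder, 54 mm diameter, 40 mm high. Origin at the centre of its underside.
- screwdriver: Bystander: screwdriver lying flat, 160 mm long. Origin within it at table height.
Things that resemble listed ones, but are neither listed nor needed, are in the scene too. What is shaped like the cup but brown, red or turquoise is not meant.

How it is judged:
On the way, in this order (a step that is already met when the one before it is completed fails the run):
1. the cup stands upside down over the middle-sized peg, rim on the deck, let go (distance between cup_rim and peg_mid below 0.008 m and horizontal distance between cup and peg_mid below 0.01 m and contact force between the fingers and cup below 0.1 N and linear speed of cup below 0.02 m/s), for 0.2 s.
2. then the switch is pushed fully on (value of joint switch above 0.85 rad), for 0.2 s.
At the end, for the whole second after the job is handed in: The cup stands at rest upside down over the middle-sized peg, centre of its rim within 8 mm of the peg's foot centre at deck height and its bottom within 10 mm sideways of the peg's axis; the switch is on (joint above 0.85 rad) (distance between cup_rim and peg_mid below 0.008 m and horizontal distance between cup and peg_mid below 0.01 m and linear speed of cup below 0.02 m/s and value of joint switch above 0.85 rad); the robot touches nothing.
It fails at once if the cup is dropped (moves faster than 0.5 m/s while no finger touches it) (linear speed of cup above 0.5 m/s and contact force between the fingers and cup below 0.05 N).
It fails at once if a bystander is moved by more than 20 mm (distance of any of bottle, spool, screwdriver from where it was at the start of the episode above 0.02 m).
It also fails if it takes over 45 s, if anything falls off the work surface, if the arm or the gripper's body presses on something with over 40 N, if the wrist force passes 120 N, or if a joint passes its speed limit or range.

### The arm

A 7-joint arm with a two-finger parallel gripper is mounted at the origin on the work surface. World frame = base frame: x ahead of the robot, y to its left, z up, the work surface at z = 0. Lengths are in m, angles in rad, forces in N, time in s.
With the tool pointing down it reaches from about 0.425 to 0.95 m from the base axis. Payload 16.7 kg.
Tool frame: the origin (TCP) lies at the very end of the fingers, on their centre line; the grasp point (between the pads) lies 19 mm behind it; x points along the fingers, y is the direction in which the jaws open and shut, and the axes are right-handed (so a half turn about x gives the same grasp; the last joint's range is limited). The gripper opens to 94 mm and grips with 3 to 60 N. Pads are 16 mm wide; open, the fingers measure 119 mm over their backs; the gripper's body (75 mm by 177 mm) begins 78 mm behind the grasp point.
Start: joints at [1.121, 0.426, 0.074, 1.606, -0.034, 1.111, -0.067], TCP at [0.2, -0.645, 0.181] pointing down, gripper open.
Joint ranges: [-2.85, 2.85], [-0.5, 2.14], [-1.23, 1.37], [0.21, 2.46], [-1.02, 4.16], [0.16, 2.05], [-2.73, 2.73]. Speed limits (rad/s): [1.89, 1.89, 2.39, 2.39, 3.01, 3.01, 3.01].

### API

Orientations are given as a unit quaternion [w, x, y, z].
In Python, from cell import env gives the robot as it stands. The module is installed in compiled form; this text tells all that it offers.
- The arm moves only by the tool send_rows, never from a script. Its argument "plan" is a list that holds one entry, the list of rows, each a list of 7 numbers: the opening, from 0 (shut) to 1 (fully open), then the shift along the tool's x, y, z in m, then the turn, a rotation vector about the tool's x, y, z in rad. In form: [[[claw, dx, dy, dz, wx, wy, wz], ...]]. A call has 1 to 5 rows; each row shifts and turns the commanded pose from where the row before left it, along the tool's axes as they then stand; what a row does not reach is not made up. A row lasts 1/12 s, in which the tool goes at most 41.7 mm and 7.16 degrees, less where a joint would pass 70% of its speed; a pose out of reach is approached as far as the arm can. A call is refused whole if a number of a shift passes 0.0417 or a number of a turn 0.125, either way. A call with a gripper value outside its range is refused whole. The fingers move at their own pace and stop on an object; "squeeze" is the grip in N (left out, the last holds). Time passes only in rows, so rows that do not move let the fingers close. It gives the time, the measured TCP pose, the force and the opening at its end, in the units of the state.
- env.get_state(): the state, without advancing time (a new reading comes with each control period).
- env.get_image(name): name is "side" or "top"; returns a dict with "pixels" (384x512x3 uint8, blue, green, red), "K" (3x3 intrinsics, pixels), "rvec" (rotation vector, rad) and "tvec" (3), from world to camera coordinates, as OpenCV has them. Camera axes: x right, y down, z forward; pixel columns grow to the right and rows downward; lengths in m; the calibration is good to about 2 mm. A picture is of the moment at which its call begins. There is no depth.
- env.close_job(): hands the job in, once; it reports no verdict.
Trained networks look in the newest picture that a camera, given by its name, has taken for a name from the list of things; names that differ only in an ending like _2 or _b are one class to them, and where a whole thing is asked for, a point or a joint stands for the part that bears it (a point fixed in the world has none). Each returns a list of dicts, best first, with "confidence" (0 to 1); they miss things now and then, are a little off and sometimes report something else, mostly with a low value. They report only what shows in the picture. A call takes as long as a camera call. They do not tell look-alikes from the thing itself.
- env.find_in(camera, label): "at" ([x, y, z] in m, in world coordinates, good to about 4 mm: the middle of the surface that is visible of it).
The state is a dict: "t": time; "joint_positions": joint angles; "qvel": joint speeds; "joint_torque": joint torques, N m; "position": TCP position; "tcp_rot": TCP orientation; "ft_force": force on the tool from outside, world axes, zero at the start; "torque": the same for the moment, N m; "gripper_width": finger opening in m.
Only numpy, scipy, OpenCV 4.12 (cv2) and the standard library are available. Lean on these libraries where they do the work, as an engineer would, in place of code of your own. Each camera call takes 0.05 s, during which the arm holds its last target.

## Working session

There is one attempt and no reset: what is moved stays moved. The work goes in short steps, Python scripts to look and compute and a tool call to move; the robot and the scene stay as the last step left them, time stands still between calls to the robot, and variables do not carry over. Pictures are saved under pics/ and viewed, and the job is handed in when it is done.

Besides the shell and the picture viewer there is one more tool, called after "Call:" by a JSON object that holds its "name" and its "arguments". send_rows: Moves the arm, as the interface text tells. Its arguments: {"type":"object","properties":{"plan":{"type":"array"},"squeeze":{"type":"number"}},"required":["plan"]}

```bash
mkdir -p pics; ls; python3 - <<'E'
from cell import env
import cv2
s=env.get_state()
for k,v in s.items(): print(k,v)
for n in("side","top"):
    im=env.get_image(n); cv2.imwrite(f"pics/{n}0.png",im["pixels"]); print(n,im["K"],im["rvec"],im["tvec"])
    for l in ["cup","cup_rim","cradle","dryer","peg_mid","peg_thick","peg_thin","switch","switch_tip","bottle","spool","screwdriver"]:
        for r in env.find_in(n,l): print(n,l,[round(float(x),3) for x in r["at"]],round(r["confidence"],2))
E
```

```text
pics
t 0.0
joint_positions [ 1.12047531  0.42671117  0.0738511   1.60661948 -0.03409108  1.11076755
 -0.06712356]
qvel [ 0.00131944 -0.00147715  0.0006693  -0.00122383  0.00177146 -0.00190169
  0.0007958 ]
joint_torque [-2.57373049e-04 -9.35824871e+01  3.66713896e+00 -4.54207528e+01
 -4.86877270e-02  1.98123290e-02  1.40065313e-04]
position [ 0.19983247 -0.64425447  0.17998402]
tcp_rot [-0.10550856 -0.69902548 -0.10636661  0.69922634]
ft_force [-0.50655949 -0.18633282  0.65747586]
torque [-0.02715575 -0.0339296   0.03785924]
gripper_width 0.09384741142510941
side [[351.55002781   0.         250.5539202 ]
 [  0.         351.55002781 190.99624909]
 [  0.           0.           1.        ]] [ 0.3583152  -2.62878118  1.47896644] [0.53708291 0.23482844 0.75415665]
side cup [0.474, -0.379, 0.04] 0.72
side cup [0.695, -0.297, 0.037] 0.64
side cup [0.543, -0.255, 0.091] 0.63
side cup [0.414, -0.171, 0.036] 0.6
side cup_rim [0.412, -0.169, 0.034] 0.88
side cup_rim [0.698, -0.295, 0.035] 0.81
side cup_rim [0.471, -0.378, 0.033] 0.8
side cup_rim [0.544, -0.262, 0.089] 0.7
side cup_rim [0.469, -
[... 937 characters left out ...]
0.473, -0.39, 0.04] 0.93
top cup_rim [0.693, -0.302, 0.041] 0.72
top cup_rim [0.411, -0.176, 0.043] 0.67
top cup_rim [0.545, -0.272, 0.096] 0.63
top cradle [0.538, -0.256, 0.006] 0.68
top cradle [0.622, -0.441, 0.043] 0.4
top dryer [0.602, 0.121, 0.052] 0.81
top peg_mid [0.598, 0.166, 0.113] 0.67
top peg_mid [0.621, -0.438, 0.042] 0.19
top peg_thick [0.607, 0.059, 0.115] 0.74
top peg_thin [0.59, 0.266, 0.094] 0.55
top peg_thin [0.622, -0.442, 0.046] 0.49
top switch [0.606, -0.042, 0.123] 0.47
top switch_tip [0.609, -0.041, 0.121] 0.63
top switch_tip [0.589, 0.269, 0.095] 0.2
top bottle [0.753, -0.13, 0.072] 0.58
top spool [0.619, -0.441, 0.043] 0.62
top screwdriver [0.399, 0.052, 0.025] 0.52
```

View pics/side0.png

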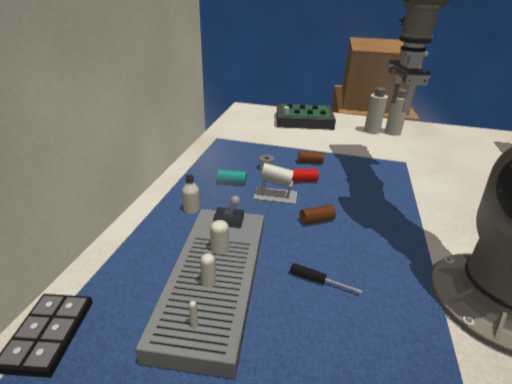

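View pics/top0.png

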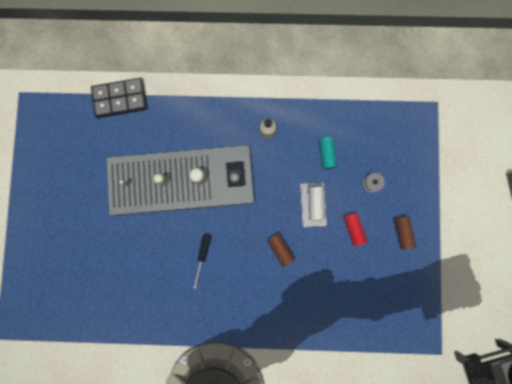

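The cup candidates are as follows:

| Candidate | side pixel | top pixel |
|---|---|---|
| metal/white | (278,175) | (317,203) |
| red | (306,176) | (355,229) |
| turquoise | (232,177) | (327,152) |
| brown | (318,214) | (281,249) |
| brown | (311,157) | (404,231) |

The light metal one in the wire cradle fits the description. I'll check it in a close crop.

```bash
python3 - <<'E'
import cv2,numpy as np
a=cv2.imread("pics/side0.png")[150:215,235:335]; b=cv2.imread("pics/top0.png")[170:240,280:350]
cv2.imwrite("pics/c1.png",np.hstack([cv2.resize(a,(440,286),interpolation=cv2.INTER_CUBIC),cv2.resize(b,(286,286),interpolation=cv2.INTER_CUBIC)]))
a=cv2.imread("pics/side0.png")[185:370,140:280]; b=cv2.imread("pics/top0.png")[135:225,100:260]
cv2.imwrite("pics/c2.png",np.hstack([cv2.resize(a,(300,396),interpolation=cv2.INTER_CUBIC),cv2.resize(b,(500,396),interpolation=cv2.INTER_CUBIC)]))
E
```

```text
(no output)
```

View pics/c1.png

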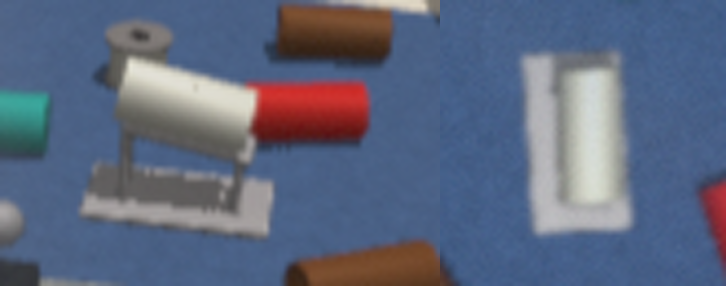

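View pics/c2.png

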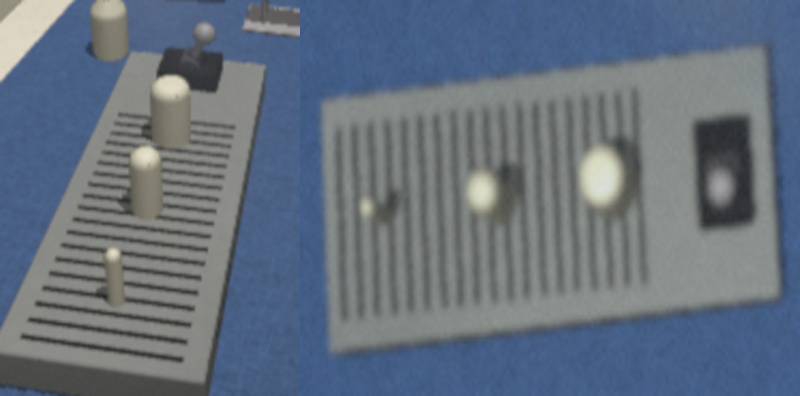

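The crop shows the light metal cup on the wire cradle, tilted mouth-down towards the robot, so it is the one. On the deck, from left to right in the top view, are the thin peg (124,182), the mid peg (159,178), the thick peg (197,175) and the switch (236,175). Next I'll fit the models to silhouettes in both views.

```bash
cat > h.py <<'E'
import cv2,numpy as np
from scipy.spatial.transform import Rotation as R
def load(n,im): return dict(K=im["K"],rv=np.array(im["rvec"],float),tv=np.array(im["tvec"],float),px=im["pixels"])
def proj(c,P): return cv2.projectPoints(np.asarray(P,float).reshape(-1,1,3),c["rv"],c["tv"],c["K"],None)[0].reshape(-1,2)
def hullmask(c,P,S=4,shape=(384,512)):
    p=proj(c,P); m=np.zeros((shape[0]*S,shape[1]*S),np.uint8)
    h=cv2.convexHull((((p+0.5)*S-0.5)*16).astype(np.int32)); cv2.fillConvexPoly(m,h,255,shift=4)
    return cv2.resize(m,(shape[1],shape[0]),interpolation=cv2.INTER_AREA)/255.
def circ(r,n=40):
    t=np.linspace(0,2*np.pi,n,endpoint=False); return np.c_[r*np.cos(t),r*np.sin(t)]
def cyl(r,z0,z1):
    c=circ(r); return np.vstack([np.c_[c,np.full(40,z0)],np.c_[c,np.full(40,z1)]])
E
python3 - <<'E'
from cell import env
from h import *
import pickle
C={n:load(n,env.get_image(n)) for n in("side","top")}
pickle.dump(C,open("C.pkl","wb"))
for n,c in C.items():
    print(n,"cam pos",-R.from_rotvec(c["rv"]).as_matrix().T@c["tv"])
px=C["top"]["px"]; 
for (u,v) in[(150,205),(159,178),(197,175),(317,203),(308,215),(280,180),(236,175)]: print("top",u,v,px[v,u])
px=C["side"]["px"]
for (u,v) in[(200,330),(245,260),(208,270),(220,240),(272,178),(262,196),(230,260),(190,355)]: print("side",u,v,px[v,u])
E
```

```text
side cam pos [0.4009649  0.64390872 0.58048549]
top cam pos [ 0.46079909 -0.13456002  1.21171719]
top 150 205 [133 134 132]
top 159 178 [197 218 211]
top 197 175 [211 222 218]
top 317 203 [216 218 213]
top 308 215 [168 168 166]
top 280 180 [134  94  67]
top 236 175 [133 131 131]
side 200 330 [135 138 138]
side 245 260 [135 137 136]
side 208 270 [111 125 128]
side 220 240 [114 127 130]
side 272 178 [87 95 95]
side 262 196 [139 139 144]
side 230 260 [106 109 108]
side 190 355 [135 139 138]
```

```bash
cat > fit.py <<'E'
from h import *
import pickle
from scipy.optimize import minimize
C=pickle.load(open("C.pkl","rb"))
def sat(px,t=32):
    p=cv2.GaussianBlur(px,(0,0),0.6).astype(int); return ((p[...,0]-p[...,2])<t).astype(float)
roi={"top":(125,230,90,265),"side":(228,383,120,285)}
box=np.array([[sx*.085,sy*.21,z] for sx in(-1,1) for sy in(-1,1) for z in(0,.05)])
def place(P,q): 
    c,s=np.cos(q[2]),np.sin(q[2]); return np.c_[P[:,0]*c-P[:,1]*s+q[0],P[:,0]*s+P[:,1]*c+q[1],P[:,2]]
M={n:sat(C[n]["px"]) for n in C}
def cost(q,cams=("top","side")):
    e=0
    for n in cams:
        r=roi[n]; m=hullmask(C[n],place(box,q)); e+=np.abs(m-M[n])[r[0]:r[1],r[2]:r[3]].sum()
    return e
q0=[0.602,0.121,0.08]
for cams in(("top",),("side",),("top","side")):
    r=minimize(cost,q0,args=(cams,),method="Nelder-Mead",options=dict(initial_simplex=[q0]+[np.add(q0,d) for d in([.01,0,0],[0,.01,0],[0,0,.05])],xatol=1e-4,fatol=.1)); print(cams,r.x.round(4),r.fun)
q=r.x
for nm,y in(("thickpos",-.06),("midpos",.045),("thinpos",.15),("switch",-.165)): print(nm,place(np.array([[0,y,.05]]),q).round(4))
vis=[]
for n in C:
    im=C[n]["px"].copy()
    m=(hullmask(C[n],place(box,q))>.5).astype(np.uint8)
    cv2.drawContours(im,cv2.findContours(m,0,1)[0],-1,(0,0,255),1)
    for y,rr,h in((-.06,.021,.07),(.045,.015,.07),(.15,.007,.06)):
        P=cyl(rr,.05,.05+h)+[0,y,0]; m=(hullmask(C[n],place(P,q))>.5).astype(np.uint8)
        cv2.drawContours(im,cv2.findContours(m,0,1)[0],-1,(0,255,0),1)
    rr=roi[n]; a=im[rr[0]-20:rr[1],rr[2]:rr[3]]; vis.append(cv2.resize(a,None,fx=500/a.shape[0] if n=="side" else 2.2,fy=500/a.shape[0] if n=="side" else 2.2))
H=500; vis=[cv2.copyMakeBorder(v,0,H-v.shape[0],0,0,0) for v in vis]
o=np.hstack(vis); print(o.shape); o=cv2.resize(o,(min(800,o.shape[1]),H)); cv2.imwrite("pics/fitd.png",o)
E
python3 fit.py
```

```text
('top',) [0.6081 0.1212 0.1145] 205.35686274509806
('side',) [0.6071 0.1192 0.1162] 342.81568627450974
('top', 'side') [0.6075 0.1194 0.1168] 605.4627450980392
thickpos [[0.6145 0.0598 0.05  ]]
midpos [[0.6023 0.164  0.05  ]]
thinpos [[0.5901 0.2683 0.05  ]]
switch [[ 0.6268 -0.0445  0.05  ]]
(500, 856, 3)
```

View pics/fitd.png

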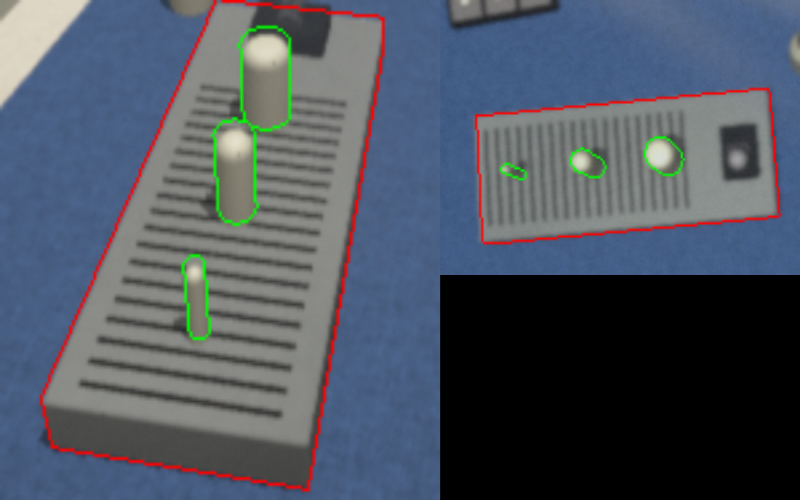

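The dryer and peg outlines match both views. The mid peg's foot is at about (0.602, 0.164, 0.050). Now the cup and the cradle.

```bash
cat > fitc.py <<'E'
from h import *
import pickle
from scipy.optimize import minimize
C=pickle.load(open("C.pkl","rb"))
roi={"top":(172,236,288,340),"side":(156,208,244,312)}
# cup pose: point on axis mid (x,y,z), yaw of mouth direction, pitch down
def cupP(q):
    x,y,z,yaw,pit=q
    d=np.array([np.cos(yaw)*np.cos(pit),np.sin(yaw)*np.cos(pit),-np.sin(pit)])
    e1=np.cross([0,0,1],d); e1/=np.linalg.norm(e1); e2=np.cross(d,e1)
    P=cyl(.022,-.045,.045); return np.array([x,y,z])+P[:,:1]*e1+P[:,1:2]*e2+P[:,2:]*d
def mask(n):
    p=C[n]["px"].astype(int); B,G,Rr=p[...,0],p[...,1],p[...,2]
    sat=p.max(2)-p.min(2)
    if n=="top": return ((sat<28)&(G>186)).astype(float)
    return ((sat<26)&(G>75)).astype(float)
M={n:mask(n) for n in C}
if __name__=="__main__":
    for n in C:
        r=roi[n]
        for ch in (1,):
            print(n)
            for row in C[n]["px"][r[0]:r[1]:4,r[2]:r[3]:3]: print(' '.join("%3d/%3d"%(v[1],int(v.max())-int(v.min())) for v in row))
E
python3 fitc.py
```

```text
side
 99/ 60  98/ 59  98/ 59  95/ 59  96/ 59 107/ 32 122/  5 105/  7 118/  7 118/  3  97/ 56  95/ 61  97/ 59  96/ 59  96/ 60  93/ 60  96/ 60  96/ 58  56/ 16  61/ 54  62/ 58  62/ 61  65/ 62
 98/ 58  97/ 58  95/ 58  97/ 60  98/ 59  88/ 42 102/  6 118/  7 119/  8 108/  6  98/ 54  96/ 61  97/ 61  95/ 59  97/ 60  94/ 59  96/ 60  68/ 40  45/ 24  40/ 30  39/ 32  39/ 36  38/ 40
 98/ 56  98/ 57  96/ 59  98/ 58  96/ 57  80/ 33  98/  8 216/ 15 185/ 16 145/ 11 105/ 52  97/ 60  95/ 59  96/ 61  97/ 60  99/ 59  95/ 62  97/ 60  81/ 50  79/ 49  78/ 47  82/ 48  79/ 46
 99/ 57  97/ 57  98/ 59  95/ 59  81/ 49  69/  3 114/  9 201/ 16 214/ 17 221/ 13 223/ 13 220/ 13 211/ 16 180/  3 143/ 20 103/ 49  83/ 29  82/ 31  82/ 31  83/ 31  84/ 30  79/ 49  78/ 51
157/101  96/ 57  97/ 59  97/ 59  97/ 59  96/ 60 126/  5 138/ 12 155/ 13 168/ 14 183/ 16 195/ 17 212/ 17 218/ 14 219/ 14 218/ 15 210/ 21  48/157  50/157  51/157  50/156  50/158  48/158
145/ 91  98/ 57  98/ 59  99/ 59  97/ 60  96/ 59  91/  4  95/  7 100/  8 111/  9 121/ 10 135/ 11 148/ 13 163/ 13 176/ 15 191/ 15 137/ 47  32/113  32/115  34/114  34/115  34/115
[... 2904 characters left out ...]
/ 68  93/ 67  98/ 63 177/  8 187/  2 146/  4 179/ 11 214/ 14 219/ 12 195/ 13 144/  3 101/ 59  96/ 65  98/ 66  99/ 62  94/ 64
 92/ 66  96/ 67  93/ 69  99/ 68  97/ 67 162/ 11 183/  3 175/  2 171/  2 176/  2 173/  2 172/  2 177/  4 110/ 47  95/ 65  97/ 67  99/ 67  94/ 67
 92/ 63  96/ 72  95/ 66  94/ 69  99/ 68 150/ 14 185/  4 186/  2 179/  5 179/  3 182/  4 180/  7 177/  7 110/ 43  95/ 66  94/ 66  97/ 67  99/ 69
 93/ 70  95/ 67  99/ 69  95/ 68  90/ 65 100/ 61 101/ 64 102/ 62 102/ 66  95/ 66  94/ 70  94/ 66  96/ 62  99/ 70  98/ 67  98/ 70  91/ 66  90/ 65
 92/ 69  92/ 69  95/ 67  96/ 70  94/ 68  93/ 68  93/ 64  96/ 71  95/ 69  93/ 66  95/ 67  93/ 68  94/ 66  96/ 67  94/ 65  93/ 66 100/ 68  95/ 66
```

```bash
cat > fitc2.py <<'E'
from h import *
from fitc import cupP,C,roi
from scipy.optimize import minimize
pl=np.array([[sx*.065,sy*.035,z] for sx in(-1,1) for sy in(-1,1) for z in(0,.006)])
def place(P,q):
    c,s=np.cos(q[2]),np.sin(q[2]); return np.c_[P[:,0]*c-P[:,1]*s+q[0],P[:,0]*s+P[:,1]*c+q[1],P[:,2]]
M={}
for n in C:
    p=C[n]["px"].astype(float); M[n]=np.clip((60-(p.max(2)-p.min(2)))/40,0,1)
p=C["side"]["px"].astype(int); M["side"][(p[...,2]-p[...,0])>25]=0
W={n:np.zeros((384,512)) for n in C}
W["top"][172:236,288:336]=1; W["side"][160:208,244:305]=1; W["side"][150:168,244:275]=0; W["side"][170:176,258:262]*=1
Ct=p[...,1]
# top bright cup mask
bt=C["top"]["px"].astype(float)[...,1]
def parts(q):
    # q: x,y,yaw, cx off along axis (s), lateral l, z, pitch, dyaw
    x,y,yaw,s,l,z,pit,dy=q
    u=np.array([np.cos(yaw),np.sin(yaw),0]); v=np.array([-u[1],u[0],0])
    c=np.array([x,y,z])+u*s+v*l
    return place(pl,q), cupP([*c,yaw+np.pi+dy,pit])
def cost(q):
    A,B=parts(q); e=0
    for n in C:
        m=np.maximum(hullmask(C[n],A),hullmask(C[n],B)) ; e+=(W[n]*np.abs(m-M[n])).sum()
    mb=hullmask(C["top"],B); 
    e+=20*((q[6]-np.deg2rad(10))/.05)**2*.2+ (q[4]/.002)**2+((q[5]-.08)/.003)**2+(q[7]/.03)**2
    # brightness edge in the top: cup brighter than 176 / shadowed edges not in the plate
    return e
q0=np.array([.543,-.26,.07,0.,0.,.08,np.deg2rad(10),0.])
best=None
for k in range(3):
    sx=[q0]+[q0+np.eye(8)[i]*d for i,d in enumerate([.008,.008,.06,.01,.004,.005,.05,.03])]
    r=minimize(cost,q0,method="Nelder-Mead",options=dict(initial_simplex=sx,xatol=1e-4,fatol=.05,maxiter=600)); q0=r.x; print(r.x.round(4),r.fun)
A,B=parts(q0); B2=B.reshape(2,40,3).mean(1); print("bottom",B2[0].round(4),"rim",B2[1].round(4))
vis=[]
for n in C:
    im=C[n]["px"].copy(); rr=roi[n]; a=im[rr[0]-8:rr[1]+8,rr[2]-10:rr[3]+10]; f=400/a.shape[0]
    a=cv2.resize(a,None,fx=f,fy=f,interpolation=cv2.INTER_CUBIC)
    for P,col in((A,(0,0,255)),(B,(0,255,0))):
        pts=(proj(C[n],P)+.5-[rr[2]-10,rr[0]-8])*f
        cv2.polylines(a,[cv2.convexHull(pts.astype(np.int32))],1,col,1)
    vis.append(a)
o=np.hstack(vis); s=min(1,800/o.shape[1]); cv2.imwrite("pics/fitc_b.png",cv2.resize(o,None,fx=s,fy=s))
E
python3 fitc2.py
```

```text
[ 5.487e-01 -2.729e-01  7.900e-02  1.300e-03  4.400e-03  7.480e-02
  1.779e-01  3.000e-04] 325.1136560024506
[ 0.5486 -0.2729  0.0804  0.0018  0.0037  0.0731  0.1589  0.023 ] 322.33091599446664
[ 0.5487 -0.2729  0.0807  0.0018  0.0037  0.0732  0.1587  0.0261] 322.22097157030646
bottom [ 0.5944 -0.2644  0.0803] rim [ 0.506  -0.2738  0.0661]
```

View pics/fitc_b.png

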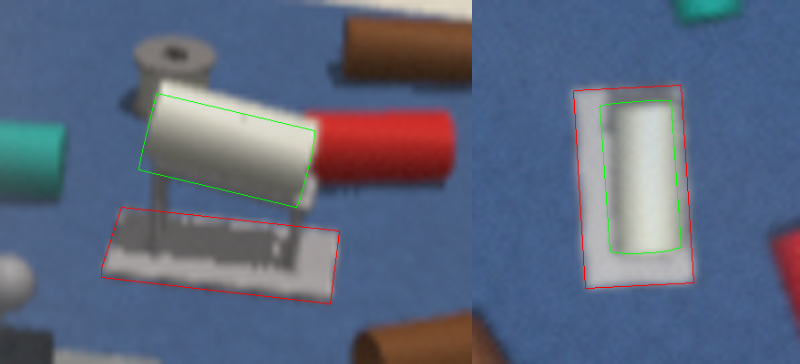

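```bash
cat > ov.py <<'E'
from h import *
from fitc import cupP,C,roi
import sys
def ov(cups,name):
    vis=[]
    for n in C:
        im=C[n]["px"].copy(); rr=roi[n]; a=im[rr[0]-8:rr[1]+8,rr[2]-10:rr[3]+10]; f=400/a.shape[0]
        a=cv2.resize(a,None,fx=f,fy=f,interpolation=cv2.INTER_CUBIC)
        for q,col in zip(cups,((0,255,0),(0,0,255))):
            pts=(proj(C[n],cupP(q))+.5-[rr[2]-10,rr[0]-8])*f
            cv2.polylines(a,[cv2.convexHull(pts.astype(np.int32))],1,col,1)
        vis.append(a)
    o=np.hstack(vis); s=min(1,800/o.shape[1]); cv2.imwrite(name,cv2.resize(o,None,fx=s,fy=s))
x,y,yaw=.5487,-.2729,.0807
from scipy.optimize import minimize
W=np.zeros((384,512)); W[158:186,268:297]=1; W[170:177,250:270]=1;W[164:170,262:270]=0
W[187:,]=0
p=C["side"]["px"].astype(int); Ms=((p.max(2)-p.min(2))<26)&(p[...,2]-p[...,0]<15)&(p[...,1]>70); Ms=Ms.astype(float)
# exclude wires below the cup
W[183:187,268:285]=1; W[180:187,286:300]=0
pt=C["top"]["px"].astype(float)[...,1]; Mt=np.clip((pt-140)/40,0,1); Wt=np.zeros((384,512)); Wt[184:220,309:326]=1
pc=C["top"]["px"].astype(int); 
def full(q): s,l,z,pit=q; return [x+s*np.cos(yaw)-l*np.sin(yaw),y+s*np.sin(yaw)+l*np.cos(yaw),z,yaw+np.pi,pit]
def cost(q):
    B=cupP(full(q)); return (W*abs(hullmask(C["side"],B)-Ms)).sum()+(Wt*abs(hullmask(C["top"],B)-Mt)).sum()+(q[1]/.003)**2+((q[2]-.08)/.004)**2+((q[3]-.1745)/.03)**2
if __name__=="__main__":
    q0=np.array([0,0,.08,.1745])
    for k in range(2):
        r=minimize(cost,q0,method="Nelder-Mead",options=dict(initial_simplex=[q0]+[q0+np.eye(4)[i]*d for i,d in enumerate([.008,.004,.005,.05])])); q0=r.x; print(r.x.round(4),r.fun)
    ov([full([0,0,.08,.1745]),full(q0)],"pics/ov.png"); B2=cupP(full(q0)).reshape(2,40,3).mean(1); print(B2.round(4), np.array(full(q0)).round(4))
E
python3 ov.py
```

```text
[-0.0006  0.0032  0.0727  0.1731] 266.97056604276224
[-0.0007  0.0032  0.0727  0.1764] 266.7161607517541
[[ 0.5919 -0.2662  0.0806]
 [ 0.5035 -0.2733  0.0648]] [ 0.5477 -0.2697  0.0727  3.2223  0.1764]
```

View pics/ov.png

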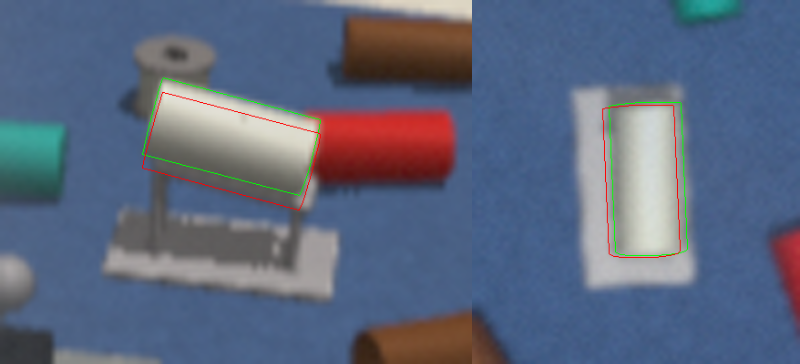

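Green is the nominal cup: axis centre about (0.548, -0.272, 0.080), mouth along yaw π+0.08, 10° down. It matches both views. Next is a waypoint planner that prints rows.

```bash
cat > plan.py <<'E'
import numpy as np, sys
from scipy.spatial.transform import Rotation as R
def Rq(q): return R.from_quat([q[1],q[2],q[3],q[0]])
def tool(az,lean,flip=1):
    """tool x points down, leaned: tip towards azimuth az by lean(rad, neg = towards back). y horizontal."""
    u=np.array([np.cos(az),np.sin(az),0]); x=np.sin(lean)*u-np.cos(lean)*np.array([0,0,1.])
    y=flip*np.array([-u[1],u[0],0]); return R.from_matrix(np.c_[x,y,np.cross(x,y)])
def rows(p,Rc,pt,Rt,claw,N,prt=True):
    """N rows interpolated"""
    rv=(Rc.inv()*Rt).as_rotvec(); d=rv/N; out=[]
    for i in range(N):
        Rn=Rc*R.from_rotvec(rv*i/N); s=Rn.inv().apply((pt-p)/N); out.append([claw]+[round(float(v),4) for v in s]+[round(float(v),4) for v in d])
    return out
def go(pt,Rt,claw=1,step=.03,ang=.1,N=None):
    from cell import env
    s=env.get_state(); p=np.array(s["position"]); Rc=Rq(s["tcp_rot"]); pt=np.array(pt,float)
    dist=np.linalg.norm(pt-p); a=(Rc.inv()*Rt).magnitude()
    n=N or max(1,int(np.ceil(max(dist/step,a/ang))))
    print("t",s["t"],"p",p.round(4),"tgt",pt.round(4),"dist",round(dist,4),"ang",round(a,3),"n",n,"w",round(s["gripper_width"],4),"F",np.round(s["ft_force"],1)); print("q",np.round(s["joint_positions"],2))
    r=rows(p,Rc,pt,Rt,claw,n)
    for i in range(0,n,5): print("[[%s]]"%",".join(str(x) for x in r[i:i+5]).replace(" ",""))
C0=np.array([.548,-.272,.080]); yaw=.08
A=-np.array([np.cos(yaw)*np.cos(np.deg2rad(10)),np.sin(yaw)*np.cos(np.deg2rad(10)),np.sin(np.deg2rad(10))])
G=C0-.005*A   # grasp point, 50 mm from rim
PEG=np.array([.6023,.164,.05])
def tcp(g,Rt): return g+Rt.apply([.019,0,0])
E
python3 - <<'E'
from plan import *
from cell import env
s=env.get_state(); print(Rq(s["tcp_rot"]).as_matrix().round(3))
for f in(1,-1):
  print((Rq(s["tcp_rot"]).inv()*tool(.08,np.deg2rad(-40),f)).magnitude())
Rt=tool(.08,np.deg2rad(-40),1)
t=tcp(G,Rt); print("grasp tcp",t, "pre",t-Rt.apply([.1,0,0]))
E
```

```text
[[ 0.     0.296 -0.955]
 [ 0.    -0.955 -0.296]
 [-1.    -0.    -0.   ]]
2.9341565763012096
0.730889519848401
grasp tcp [ 0.54073439 -0.27258249  0.0663134 ] pre [ 0.60480756 -0.26744567  0.14291784]
```

```bash
python3 - <<'E'
from plan import *
Rt=tool(.08,np.deg2rad(-40),-1)
go([.60,-.27,.24],Rt,1,.035)
E
```

```text
t 1.4 p [ 0.2    -0.6447  0.1807] tgt [ 0.6  -0.27  0.24] dist 0.5513 ang 0.731 n 16 w 0.094 F [ 0.1 -0.9  0.3]
q [ 1.12  0.43  0.07  1.61 -0.03  1.11 -0.07]
[[[1,-0.0037,-0.015,-0.0308,0.0132,-0.0435,-0.0048],[1,-0.005,-0.0154,-0.0304,0.0132,-0.0435,-0.0048],[1,-0.0062,-0.0158,-0.03,0.0132,-0.0435,-0.0048],[1,-0.0074,-0.0162,-0.0295,0.0132,-0.0435,-0.0048],[1,-0.0086,-0.0167,-0.0289,0.0132,-0.0435,-0.0048]]]
[[[1,-0.0098,-0.0171,-0.0283,0.0132,-0.0435,-0.0048],[1,-0.0109,-0.0175,-0.0276,0.0132,-0.0435,-0.0048],[1,-0.012,-0.0179,-0.0269,0.0132,-0.0435,-0.0048],[1,-0.0131,-0.0183,-0.0261,0.0132,-0.0435,-0.0048],[1,-0.0141,-0.0187,-0.0253,0.0132,-0.0435,-0.0048]]]
[[[1,-0.0151,-0.0191,-0.0244,0.0132,-0.0435,-0.0048],[1,-0.016,-0.0195,-0.0234,0.0132,-0.0435,-0.0048],[1,-0.0169,-0.0199,-0.0225,0.0132,-0.0435,-0.0048],[1,-0.0178,-0.0203,-0.0214,0.0132,-0.0435,-0.0048],[1,-0.0186,-0.0206,-0.0204,0.0132,-0.0435,-0.0048]]]
[[[1,-0.0194,-0.021,-0.0193,0.0132,-0.0435,-0.0048]]]
```

Call:
{"name": "send_rows", "arguments": {"plan": [[[1, -0.006, -0.016, -0.03, 0.013, -0.044, -0.005], [1, -0.006, -0.016, -0.03, 0.013, -0.044, -0.005], [1, -0.006, -0.016, -0.03, 0.013, -0.044, -0.005], [1, -0.008, -0.016, -0.03, 0.013, -0.044, -0.005], [1, -0.008, -0.016, -0.029, 0.013, -0.044, -0.005]]]}}

```text
t: 1.82
position: [0.3252, -0.5257, 0.203]
tcp_rot: [-0.086, -0.619, -0.079, 0.776]
ft_force: [0.9, -0.3, 0.7]
gripper_width: 0.0942
```

Call:
{"name": "send_rows", "arguments": {"plan": [[[1, -0.012, -0.017, -0.028, 0.013, -0.044, -0.005], [1, -0.012, -0.017, -0.028, 0.013, -0.044, -0.005], [1, -0.012, -0.018, -0.027, 0.013, -0.044, -0.005], [1, -0.013, -0.018, -0.026, 0.013, -0.044, -0.005], [1, -0.014, -0.018, -0.025, 0.013, -0.044, -0.005]]]}}

```text
t: 2.23
position: [0.4512, -0.4096, 0.2239]
tcp_rot: [-0.064, -0.532, -0.052, 0.843]
ft_force: [0.8, -1.2, 0.8]
gripper_width: 0.0939
```

```bash
python3 - <<'E'
from plan import *
Rt=tool(.08,np.deg2rad(-40),-1)
go([.60,-.27,.24],Rt,1,.035)
E
```

```text
t 2.2333 p [ 0.4512 -0.4096  0.2239] tgt [ 0.6  -0.27  0.24] dist 0.2046 ang 0.268 n 6 w 0.0939 F [ 0.8 -1.2  0.8]
q [ 0.45  0.51  0.04  1.46  0.23  1.54 -0.97]
[[[1,-0.0142,-0.019,-0.0245,0.0135,-0.0422,-0.0049],[1,-0.0152,-0.0194,-0.0236,0.0135,-0.0422,-0.0049],[1,-0.016,-0.0197,-0.0227,0.0135,-0.0422,-0.0049],[1,-0.0169,-0.0201,-0.0218,0.0135,-0.0422,-0.0049],[1,-0.0177,-0.0205,-0.0208,0.0135,-0.0422,-0.0049]]]
[[[1,-0.0184,-0.0209,-0.0197,0.0135,-0.0422,-0.0049]]]
```

Call:
{"name": "send_rows", "arguments": {"plan": [[[1, -0.015, -0.019, -0.024, 0.013, -0.042, -0.005], [1, -0.015, -0.019, -0.024, 0.013, -0.042, -0.005], [1, -0.016, -0.02, -0.023, 0.013, -0.042, -0.005], [1, -0.017, -0.02, -0.022, 0.013, -0.042, -0.005], [1, -0.018, -0.02, -0.021, 0.013, -0.042, -0.005]]]}}

```text
t: 2.65
position: [0.5759, -0.2937, 0.238]
tcp_rot: [-0.041, -0.441, -0.024, 0.896]
ft_force: [0.3, -0.7, 0.3]
gripper_width: 0.0937
```

Call:
{"name": "send_rows", "arguments": {"plan": [[[1, -0.004, -0.012, -0.012, 0.01, -0.03, 0], [1, 0, 0, 0, 0, 0, 0]]]}}

```text
t: 2.82
position: [0.5885, -0.2768, 0.2303]
tcp_rot: [-0.041, -0.427, -0.022, 0.903]
ft_force: [-1.1, -0.2, -0.6]
gripper_width: 0.0941
```

```bash
python3 - <<'E'
from plan import *
Rt=tool(.08,np.deg2rad(-40),-1)
go(tcp(G,Rt)-Rt.apply([.1,0,0]),Rt,1,.03)
E
```

```text
t 2.8167 p [ 0.5885 -0.2768  0.2303] tgt [ 0.6048 -0.2674  0.1429] dist 0.0894 ang 0.018 n 3 w 0.0941 F [-1.1 -0.2 -0.6]
q [ 0.2   0.8   0.04  1.06  0.19  1.94 -1.23]
[[[1,0.0189,-0.0024,-0.0229,0.0046,-0.0036,-0.0016],[1,0.0188,-0.0025,-0.023,0.0046,-0.0036,-0.0016],[1,0.0187,-0.0026,-0.023,0.0046,-0.0036,-0.0016]]]
```

```bash
python3 - <<'E'
from plan import *
D=[((.2,-.6447,.1807),(.43,1.61,1.11)),((.4512,-.4096,.2239),(.51,1.46,1.54)),((.5885,-.2768,.2303),(.80,1.06,1.94))]
M=[];b=[]
for p,(a,c,e) in D:
    r=np.hypot(*p[:2]); 
    M+= [[np.sin(a),np.sin(a+c),np.sin(a+c+e),0],[np.cos(a),np.cos(a+c),np.cos(a+c+e),1]]; b+=[r,p[2]]
x,res,rk,sv=np.linalg.lstsq(np.array(M),np.array(b),rcond=None); print(x,np.array(M)@x-b)
L1,L2,L3,h=x
Rt=tool(.08,np.deg2rad(-40),-1)
def ik(p,phi): # phi=lean+pi total; lean back positive
    r=np.hypot(p[0],p[1])-L3*np.sin(phi); z=p[2]-h-L3*np.cos(phi)
    D=np.hypot(r,z); c=(D*D-L1*L1-L2*L2)/(2*L1*L2)
    if abs(c)>1: return None
    j4=np.arccos(c); j2=np.arctan2(r,z)-np.arctan2(L2*np.sin(j4),L1+L2*np.cos(j4)); return j2,j4,phi-j2-j4
for ln in (25,30,35,40):
  for back in (0.1,.05,0):
    Rt=tool(.08,np.deg2rad(-ln),-1); t=tcp(G,Rt)-Rt.apply([back,0,0]); print(ln,back,np.round(ik(t,np.pi+np.deg2rad(ln)),2))
for ln in(-30,-40,-50,-55):
  for z in(0.22,.1):
    Rt=tool(.26,np.deg2rad(-ln),-1); t=tcp(np.array([.602,.164,z]),Rt); print(ln,z,np.round(ik(t,np.pi+np.deg2rad(ln)),2))
E
```

```text
[0.51174168 0.52193635 0.34941318 0.30202027] [ 0.00091285  0.00106792 -0.00450453 -0.00409698  0.00322436  0.00302905]
25 0.1 [0.68 1.34 1.56]
25 0.05 [0.7  1.42 1.47]
25 0 [0.72 1.49 1.38]
30 0.1 [0.76 1.25 1.66]
30 0.05 [0.76 1.34 1.57]
30 0 [0.77 1.42 1.48]
35 0.1 [0.84 1.15 1.76]
35 0.05 [0.83 1.26 1.67]
35 0 [0.83 1.35 1.58]
40 0.1 [0.91 1.06 1.87]
40 0.05 [0.9  1.17 1.77]
40 0 [0.89 1.27 1.68]
-30 0.22 [0.07 2.13 0.42]
-30 0.1 [0.27 2.21 0.15]
-40 0.22 [0.03 2.25 0.16]
-40 0.1 [ 0.27  2.32 -0.14]
-50 0.22 [ 0.03  2.36 -0.12]
-50 0.1 [ 0.31  2.41 -0.45]
-55 0.22 [ 0.04  2.41 -0.27]
-55 0.1 [ 0.36  2.44 -0.62]
```

Call:
{"name": "send_rows", "arguments": {"plan": [[[1, 0.019, -0.002, -0.023, 0.005, -0.004, -0.002], [1, 0.019, -0.002, -0.023, 0.005, -0.004, -0.002], [1, 0.019, -0.003, -0.023, 0.005, -0.004, -0.002], [1, 0, 0, 0, 0, 0, 0]]]}}

```text
t: 3.15
position: [0.6005, -0.2722, 0.1399]
tcp_rot: [-0.033, -0.42, -0.015, 0.907]
ft_force: [-0.8, 0.2, -1.7]
gripper_width: 0.0938
```

```bash
python3 - <<'E'
from plan import *
from cell import env
import cv2
Rt=tool(.08,np.deg2rad(-40),-1)
go(tcp(G,Rt)-Rt.apply([.04,0,0]),Rt,1,.03)
im=env.get_image("side")["pixels"]; cv2.imwrite("pics/s1.png",im)
im=env.get_image("top")["pixels"]; cv2.imwrite("pics/t1.png",im[100:300,230:430])
E
```

```text
t 3.15 p [ 0.6005 -0.2722  0.1399] tgt [ 0.5664 -0.2705  0.097 ] dist 0.0549 ang 0.008 n 2 w 0.0938 F [-0.8  0.2 -1.7]
q [ 0.2   0.89  0.04  1.08  0.17  1.84 -1.28]
[[[1,0.0274,-0.0021,-0.0009,-0.0026,0.0021,0.0021],[1,0.0274,-0.0021,-0.0009,-0.0026,0.0021,0.0021]]]
```

View pics/s1.png

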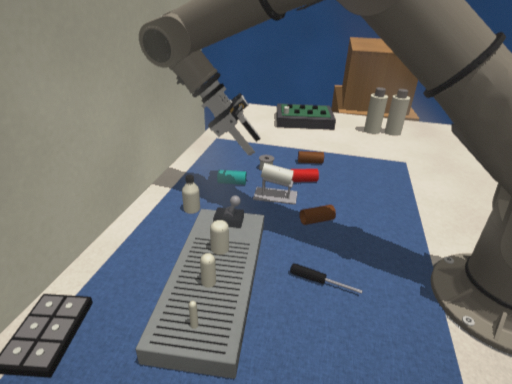

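View pics/t1.png

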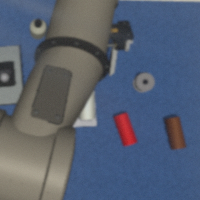

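The side view shows the open gripper, with fingertips near (252,145), coming from behind and above the cup at (278,175). Nothing has been disturbed.

Call:
{"name": "send_rows", "arguments": {"plan": [[[1, 0.027, -0.002, -0.001, 0, 0.002, 0], [1, 0.027, -0.002, -0.001, 0, 0.002, 0], [1, 0, 0, 0, 0, 0, 0]]]}}

```text
t: 3.5
position: [0.5659, -0.273, 0.1029]
tcp_rot: [-0.033, -0.425, -0.014, 0.905]
ft_force: [-1.0, 0.1, -0.7]
gripper_width: 0.0942
```

```bash
python3 - <<'E'
from plan import *
from cell import env
import cv2
Rt=tool(.08,np.deg2rad(-47),-1)
go(tcp(G,Rt),Rt,1,.015)
c=env.get_image("side"); im=c["pixels"]
from h import *
C=load("s",c); s=env.get_state(); p=np.array(s["position"]); Rc=Rq(s["tcp_rot"])
print(Rc.as_matrix().round(3).tolist())
for P in (p,p-Rc.apply([.019,0,0]),p+Rc.apply([0,.047,0]),p+Rc.apply([0,-.047,0])):
    u=proj(C,[P])[0]; cv2.circle(im,tuple(int(round(v)) for v in u),1,(0,0,255),-1)
cv2.imwrite("pics/s2.png",cv2.resize(im[80:230,180:340],(640,600),interpolation=cv2.INTER_CUBIC))
E
```

```text
t 3.5 p [ 0.5659 -0.273   0.1029] tgt [ 0.5391 -0.2727  0.0679] dist 0.0441 ang 0.128 n 3 w 0.0942 F [-1.   0.1 -0.7]
q [ 0.21  0.86  0.03  1.22  0.18  1.72 -1.3 ]
[[[1,0.0147,-0.0008,-0.0006,-0.0029,-0.0424,0.0012],[1,0.0146,-0.0008,-0.0012,-0.0029,-0.0424,0.0012],[1,0.0146,-0.0008,-0.0018,-0.0029,-0.0424,0.0012]]]
[[-0.636, 0.071, -0.768], [-0.048, -0.997, -0.053], [-0.77, 0.004, 0.638]]
```

View pics/s2.png

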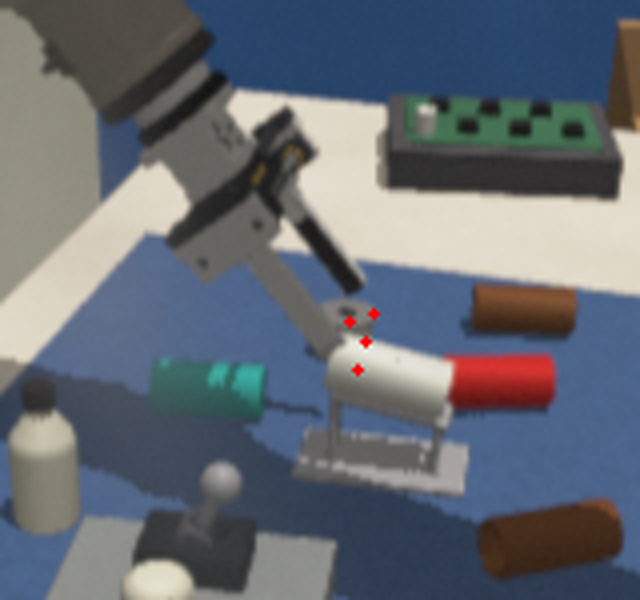

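```bash
python3 - <<'E'
from plan import *
from cell import env
from h import *
o=[]
s=env.get_state(); p=np.array(s["position"]); Rc=Rq(s["tcp_rot"])
for n,(r0,c0) in(("side",(125,215)),("top",(140,280))):
    c=env.get_image(n); C=load(n,c); a=c["pixels"][r0:r0+70,c0:c0+80]; f=5
    a=cv2.resize(a,None,fx=f,fy=f,interpolation=cv2.INTER_CUBIC)
    for sg in(1,-1):
        P=[p+Rc.apply([0,sg*y,z]) for y in(.047,.0595) for z in(-.008,.008)]+[p+Rc.apply([-.04,sg*y,z]) for y in(.047,.0595) for z in(-.008,.008)]
        u=(proj(C,P)+.5-[c0,r0])*f; cv2.polylines(a,[cv2.convexHull(u.astype(np.int32))],1,(0,0,255) if sg>0 else (0,255,0),1)
    o.append(a)
cv2.imwrite("pics/z2.png",np.hstack(o))
E
```

```text
(no output)
```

View pics/z2.png

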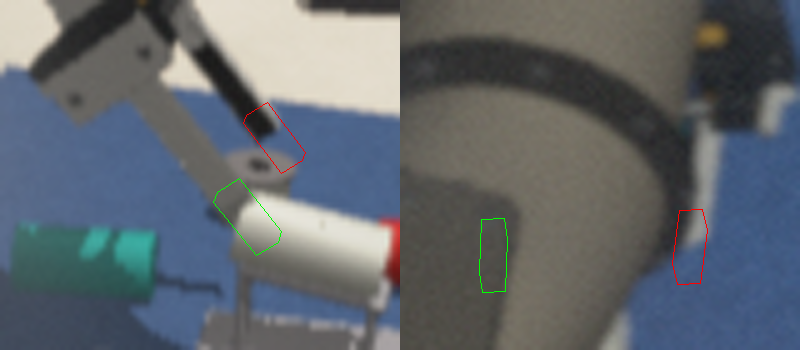

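```bash
python3 - <<'E'
from plan import *
from h import *
import pickle
CC=pickle.load(open("C.pkl","rb"))
p=np.array([0.2,-.6446,.1807]); Rc=Rq([-0.10550856,-0.69902548,-0.10636661,0.69922634])
o=[]
for n,(r0,c0) in(("side",(60,370)),("top",(320,440))):
    C=CC[n]; a=C["px"][r0:r0+64,c0:c0+72]; f=5
    a=cv2.resize(a,None,fx=f,fy=f,interpolation=cv2.INTER_CUBIC)
    for sg in(1,-1):
        P=[p+Rc.apply([x,sg*y,z]) for y in(.047,.0595) for z in(-.008,.008) for x in (0,-.04)]
        u=(proj(C,P)+.5-[c0,r0])*f; cv2.polylines(a,[cv2.convexHull(u.astype(np.int32))],1,(0,0,255) if sg>0 else (0,255,0),1)
    o.append(a)
cv2.imwrite("pics/z0.png",np.hstack(o))
E
```

```text
(no output)
```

View pics/z0.png

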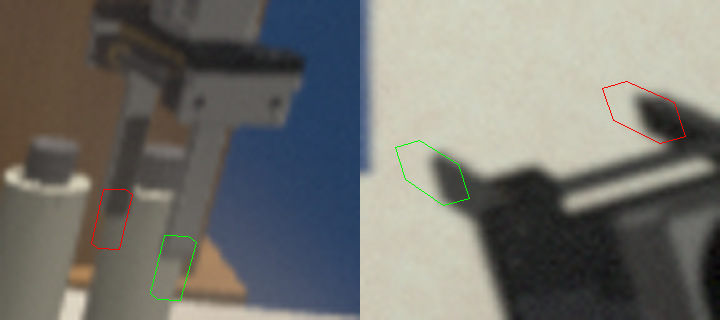

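Both views show the visible fingertips about 20 mm short of the reported TCP, along the tool. I'll check whether they extend when partly closed, while still clear of the cup.

Call:
{"name": "send_rows", "arguments": {"plan": [[[0.75, 0.014, -0.001, -0.001, 0, -0.042, 0], [0.75, 0, 0, 0, 0, 0, 0], [0.75, 0, 0, 0, 0, 0, 0]]]}}

```text
t: 3.9
position: [0.5616, -0.2718, 0.0922]
tcp_rot: [-0.034, -0.407, -0.013, 0.913]
ft_force: [0.8, 0.1, 0.3]
gripper_width: 0.0774
```

```bash
cat > zz.py <<'E'
from plan import *
from cell import env
from h import *
import sys
def zz(name,views,half=None,off=0):
    s=env.get_state(); p=np.array(s["position"]); Rc=Rq(s["tcp_rot"]); w=half or s["gripper_width"]/2
    print("t",s["t"],p.round(4),"w",s["gripper_width"],"q",np.round(s["joint_positions"],2),"F",np.round(s["ft_force"],1)); o=[]
    for n,(r0,c0) in views:
        c=env.get_image(n); C=load(n,c); a=c["pixels"][r0:r0+80,c0:c0+80]; f=5
        a=cv2.resize(a,None,fx=f,fy=f,interpolation=cv2.INTER_CUBIC)
        for sg in(1,-1):
            P=[p+Rc.apply([x-off,sg*y,z]) for y in(w,w+.0125) for z in(-.008,.008) for x in (0,-.04)]
            u=(proj(C,P)+.5-[c0,r0])*f; cv2.polylines(a,[cv2.convexHull(u.astype(np.int32))],1,(0,0,255) if sg>0 else (0,255,0),1)
        o.append(a)
    cv2.imwrite(name,np.hstack(o))
E
python3 -c "
from zz import *
zz('pics/z3.png',(('side',(125,225)),('top',(150,290))))"
```

```text
t 3.9 [ 0.5616 -0.2718  0.0922] w 0.07741656046811783 q [ 0.2   0.89  0.03  1.21  0.18  1.74 -1.3 ] F [0.8 0.1 0.3]
```

View pics/z3.png

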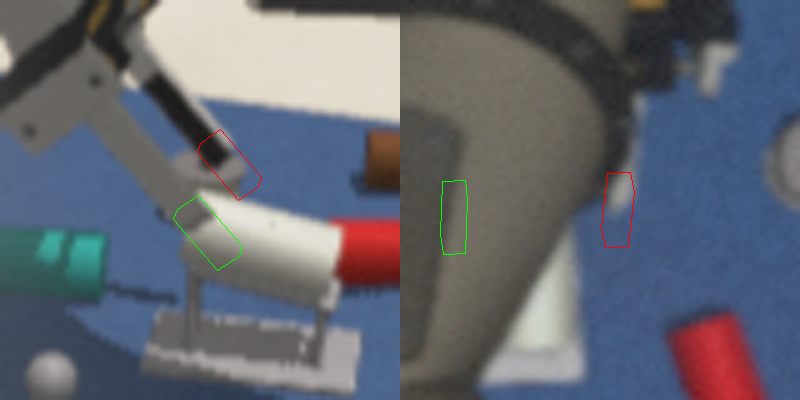

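```bash
python3 -c "
from zz import *
zz('pics/z4.png',(('side',(115,215)),('top',(150,290))),off=.02)"
```

```text
t 4.0 [ 0.5617 -0.2721  0.0927] w 0.07144568075238812 q [ 0.2   0.89  0.03  1.21  0.18  1.74 -1.3 ] F [-0.6 -0.   0. ]
```

View pics/z4.png

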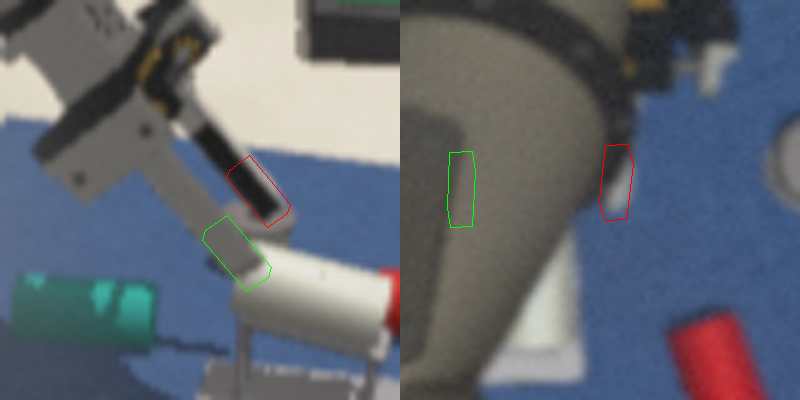

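```bash
cat >> plan.py <<'E'
OFF=.021
def tcp2(g,Rt): return g+Rt.apply([.019+OFF,0,0])
E
python3 - <<'E'
from plan import *
Rt=tool(.08,np.deg2rad(-47),-1)
go(tcp2(G,Rt),Rt,.75,.02)
E
```

```text
t 4.1 p [ 0.5615 -0.2721  0.0926] tgt [ 0.5237 -0.2739  0.0536] dist 0.0543 ang 0.09 n 3 w 0.0704 F [-0.3 -0.6  0.4]
q [ 0.21  0.89  0.03  1.21  0.18  1.74 -1.3 ]
[[[0.75,0.0181,-0.0003,0.0007,-0.0027,-0.0297,0.0008],[0.75,0.0181,-0.0004,0.0001,-0.0027,-0.0297,0.0008],[0.75,0.0181,-0.0004,-0.0004,-0.0027,-0.0297,0.0008]]]
```

Call:
{"name": "send_rows", "arguments": {"plan": [[[0.75, 0.018, 0, 0.001, -0.003, -0.03, 0], [0.75, 0.018, 0, 0, -0.003, -0.03, 0], [0.75, 0.018, 0, 0, -0.003, -0.03, 0], [0.75, 0, 0, 0, 0, 0, 0]]]}}

```text
t: 4.43
position: [0.5186, -0.2743, 0.0495]
tcp_rot: [-0.036, -0.36, -0.017, 0.932]
ft_force: [-1.3, 0.8, 0.1]
gripper_width: 0.0703
```

```bash
python3 -c "
from zz import *
zz('pics/z5.png',(('side',(125,225)),('top',(150,290))),off=.021)
Rt=tool(.08,np.deg2rad(-47),-1)
go(tcp2(G,Rt),Rt,.75,.02)
"
```

```text
t 4.4333 [ 0.5186 -0.2743  0.0495] w 0.07028818156121093 q [ 0.21  0.94  0.04  1.28  0.2   1.72 -1.3 ] F [-1.3  0.8  0.1]
t 4.5333 p [ 0.5218 -0.2746  0.0522] tgt [ 0.5237 -0.2739  0.0536] dist 0.0025 ang 0.007 n 1 w 0.0706 F [ 1.  -0.5  0.3]
q [ 0.21  0.94  0.04  1.27  0.2   1.72 -1.3 ]
[[[0.75,-0.0024,-0.0005,-0.0003,0.0018,0.0055,0.0035]]]
```

View pics/z5.png

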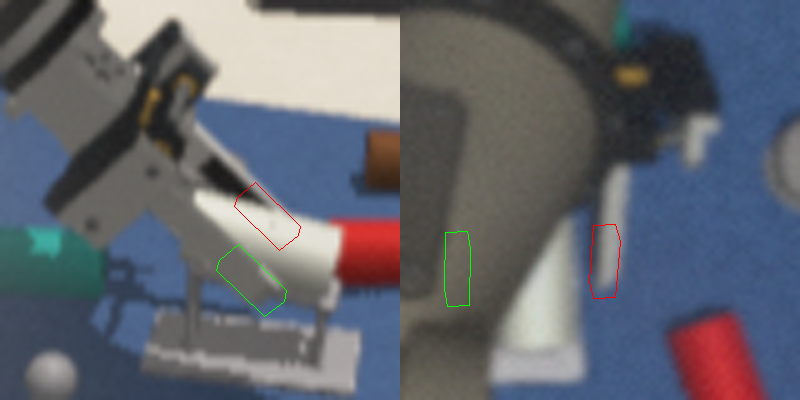

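Call:
{"name": "send_rows", "arguments": {"plan": [[[0.2, 0, 0, 0, 0, 0, 0], [0.2, 0, 0, 0, 0, 0, 0], [0.2, 0, 0, 0, 0, 0, 0], [0.2, 0, 0, 0, 0, 0, 0], [0.2, 0, 0, 0, 0, 0, 0]]], "squeeze": 25}}

```text
t: 4.95
position: [0.5232, -0.2746, 0.0538]
tcp_rot: [-0.036, -0.365, -0.016, 0.93]
ft_force: [0.7, 0.6, 2.6]
gripper_width: 0.0443
```

Call:
{"name": "send_rows", "arguments": {"plan": [[[0.2, 0, 0, 0, 0, 0, 0], [0.2, 0, 0, 0, 0, 0, 0]]]}}

```text
t: 5.12
position: [0.5231, -0.2746, 0.0538]
tcp_rot: [-0.036, -0.365, -0.016, 0.93]
ft_force: [2.5, 1.6, 5.8]
gripper_width: 0.044
```

```bash
python3 -c "
from zz import *
zz('pics/z6.png',(('side',(125,225)),('top',(150,290))),off=.021)
print(env.get_state()['gripper_width'])
"
```

```text
t 5.1167 [ 0.5231 -0.2746  0.0538] w 0.04401849408031009 q [ 0.21  0.94  0.04  1.27  0.2   1.72 -1.3 ] F [2.5 1.6 5.8]
0.04429476914992408
```

View pics/z6.png

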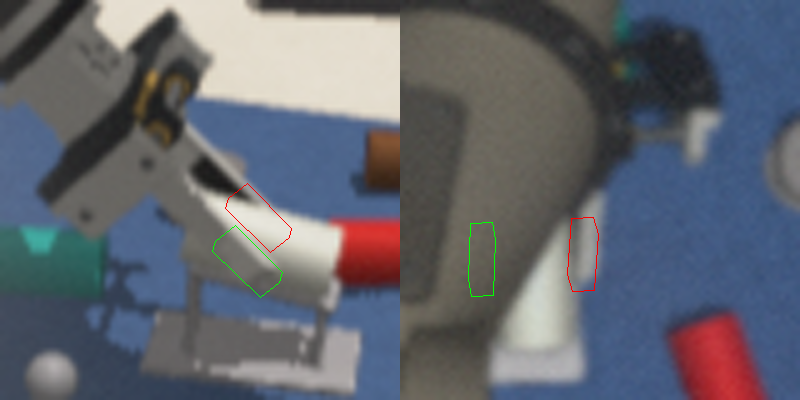

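Gripper width is 44 mm, so the cup is held between the pads. Lifting now.

```bash
python3 - <<'E'
from plan import *
from cell import env
s=env.get_state()
go(np.array(s["position"])+[.012,0,.05],Rq(s["tcp_rot"]),.2,.0125)
E
```

```text
t 5.2167 p [ 0.5231 -0.2746  0.0538] tgt [ 0.5351 -0.2746  0.1038] dist 0.0514 ang 0.0 n 5 w 0.0443 F [2.5 1.9 5.6]
q [ 0.21  0.94  0.04  1.27  0.2   1.72 -1.3 ]
[[[0.2,-0.0086,0.0002,0.0057,0.0,0.0,0.0],[0.2,-0.0086,0.0002,0.0057,0.0,0.0,0.0],[0.2,-0.0086,0.0002,0.0057,0.0,0.0,0.0],[0.2,-0.0086,0.0002,0.0057,0.0,0.0,0.0],[0.2,-0.0086,0.0002,0.0057,0.0,0.0,0.0]]]
```

Call:
{"name": "send_rows", "arguments": {"plan": [[[0.2, -0.008, 0, 0.006, 0, 0, 0], [0.2, -0.009, 0, 0.006, 0, 0, 0], [0.2, -0.009, 0, 0.006, 0, 0, 0], [0.2, -0.009, 0, 0.006, 0, 0, 0], [0.2, -0.009, 0, 0.006, 0, 0, 0]]]}}

```text
t: 5.63
position: [0.5351, -0.274, 0.1067]
tcp_rot: [-0.036, -0.365, -0.016, 0.93]
ft_force: [0.2, -0.9, -0.6]
gripper_width: 0.0438
```

```bash
python3 -c "
from zz import *
zz('pics/z7.png',(('side',(115,225)),('top',(150,290))),off=.021)
"
```

```text
t 5.6333 [ 0.5351 -0.274   0.1067] w 0.04384953402664661 q [ 0.2   0.9   0.04  1.22  0.2   1.81 -1.28] F [ 0.2 -0.9 -0.6]
```

View pics/z7.png

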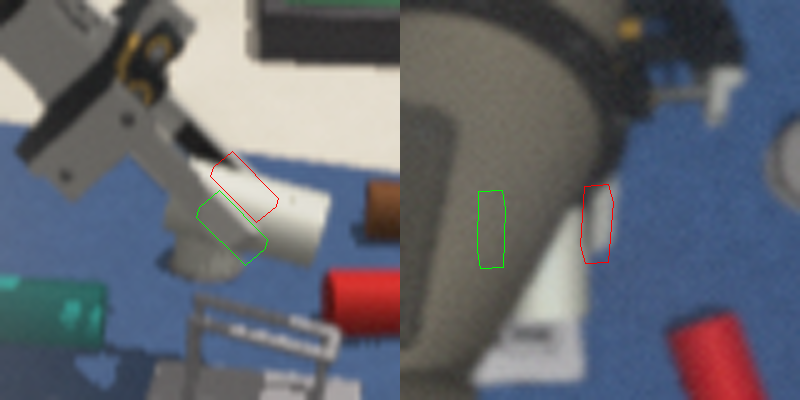

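```bash
python3 - <<'E'
from plan import *
Rt=tool(0,np.deg2rad(0),-1)
go(tcp2(np.array([.56,-.2,.28]),Rt),Rt,.2,.03,.085)
E
```

```text
t 5.7333 p [ 0.5359 -0.2742  0.1073] tgt [ 0.56 -0.2   0.24] dist 0.1539 ang 0.824 n 10 w 0.0438 F [ 0.3  0.1 -0.9]
q [ 0.2   0.9   0.04  1.22  0.2   1.81 -1.28]
[[[0.2,-0.0112,-0.0072,0.0077,0.0075,0.082,-0.0031],[0.2,-0.0118,-0.0072,0.0068,0.0075,0.082,-0.0031],[0.2,-0.0123,-0.0072,0.0058,0.0075,0.082,-0.0031],[0.2,-0.0127,-0.0072,0.0049,0.0075,0.082,-0.0031],[0.2,-0.013,-0.0072,0.0039,0.0075,0.082,-0.0031]]]
[[[0.2,-0.0133,-0.0072,0.0028,0.0075,0.082,-0.0031],[0.2,-0.0135,-0.0072,0.0018,0.0075,0.082,-0.0031],[0.2,-0.0135,-0.0073,0.0007,0.0075,0.082,-0.0031],[0.2,-0.0135,-0.0073,-0.0003,0.0075,0.082,-0.0031],[0.2,-0.0134,-0.0074,-0.0014,0.0075,0.082,-0.0031]]]
```

Call:
{"name": "send_rows", "arguments": {"plan": [[[0.2, -0.014, -0.007, 0.01, 0.007, 0.06, -0.003], [0.2, -0.014, -0.007, 0.009, 0.007, 0.082, -0.003], [0.2, -0.012, -0.007, 0.006, 0.007, 0.082, -0.003], [0.2, -0.013, -0.007, 0.005, 0.007, 0.082, -0.003], [0.2, -0.013, -0.007, 0.004, 0.007, 0.082, -0.003]]]}}

```text
t: 6.15
position: [0.5483, -0.2375, 0.179]
tcp_rot: [-0.019, -0.54, -0.009, 0.842]
ft_force: [0.9, -0.3, -0.0]
gripper_width: 0.0443
```

Call:
{"name": "send_rows", "arguments": {"plan": [[[0.2, -0.013, -0.007, 0.003, 0.007, 0.082, -0.003], [0.2, -0.013, -0.007, 0.002, 0.007, 0.082, -0.003], [0.2, -0.013, -0.007, 0, 0.007, 0.082, -0.003], [0.2, -0.013, -0.007, 0, 0.007, 0.082, -0.003], [0.2, -0.013, -0.007, -0.001, 0.007, 0.082, -0.003]]]}}

```text
t: 6.57
position: [0.5608, -0.202, 0.2432]
tcp_rot: [-0.001, -0.7, -0.002, 0.714]
ft_force: [-0.4, -0.3, -0.3]
gripper_width: 0.0443
```

```bash
python3 - <<'E'
from plan import *
Rt=tool(-.15,np.deg2rad(15),-1)
go(tcp2(np.array([.58,.0,.29]),Rt),Rt,.2,.03,.085)
E
```

```text
t 6.5667 p [ 0.5608 -0.202   0.2432] tgt [ 0.5902 -0.0015  0.2514] dist 0.2028 ang 0.322 n 7 w 0.0443 F [-0.4 -0.3 -0.3]
q [ 0.27  0.26 -0.04  1.69  0.02  1.2  -1.34]
[[[0.2,-0.0012,-0.0286,-0.0043,0.0219,0.0403,0.0027],[0.2,-0.0012,-0.0287,-0.0037,0.0219,0.0403,0.0027],[0.2,-0.0011,-0.0288,-0.0031,0.0219,0.0403,0.0027],[0.2,-0.0011,-0.0288,-0.0026,0.0219,0.0403,0.0027],[0.2,-0.0011,-0.0289,-0.002,0.0219,0.0403,0.0027]]]
[[[0.2,-0.0011,-0.0289,-0.0014,0.0219,0.0403,0.0027],[0.2,-0.0011,-0.0289,-0.0008,0.0219,0.0403,0.0027]]]
```

Call:
{"name": "send_rows", "arguments": {"plan": [[[0.2, -0.001, -0.029, -0.004, 0.022, 0.04, 0.003], [0.2, -0.001, -0.029, -0.004, 0.022, 0.04, 0.003], [0.2, -0.001, -0.029, -0.003, 0.022, 0.04, 0.003], [0.2, -0.001, -0.029, -0.003, 0.022, 0.04, 0.003], [0.2, -0.001, -0.029, -0.002, 0.022, 0.04, 0.003]]]}}

```text
t: 6.98
position: [0.5818, -0.0568, 0.2476]
tcp_rot: [-0.032, 0.766, -0.043, -0.641]
ft_force: [0.7, -0.5, -1.7]
gripper_width: 0.0444
```

```bash
python3 - <<'E'
from plan import *
Rt=tool(-.2,np.deg2rad(33),-1)
g=PEG+[-.0,0,.20]
go(tcp2(g,Rt),Rt,.2,.03,.085)
E
```

```text
t 6.9833 p [ 0.5818 -0.0568  0.2476] tgt [0.6237 0.1597 0.2165] dist 0.2226 ang 0.408 n 8 w 0.0444 F [ 0.7 -0.5 -1.7]
q [ 0.09  0.12 -0.13  1.88  0.06  0.97 -1.75]
[[[0.2,0.0041,-0.0275,-0.0016,0.0111,0.0497,0.0037],[0.2,0.0041,-0.0275,-0.0011,0.0111,0.0497,0.0037],[0.2,0.004,-0.0275,-0.0006,0.0111,0.0497,0.0037],[0.2,0.0039,-0.0276,-0.0001,0.0111,0.0497,0.0037],[0.2,0.0038,-0.0276,0.0004,0.0111,0.0497,0.0037]]]
[[[0.2,0.0037,-0.0276,0.0009,0.0111,0.0497,0.0037],[0.2,0.0035,-0.0276,0.0014,0.0111,0.0497,0.0037],[0.2,0.0033,-0.0276,0.0019,0.0111,0.0497,0.0037]]]
```

The joint readings show that a forward lean here would run j6/j7 towards their limits. The cup is round, so I'll yaw the tool to lean sideways at the peg instead. That stays in range.

```bash
cat >> plan.py <<'E'
def go_way(g1,az1,lean1,claw=.2,ang=.1,step=.03,last=None,off=None):
    """interpolate g, az, lean separately from the present"""
    from cell import env
    s=env.get_state(); p=np.array(s["position"]); Rc=Rq(s["tcp_rot"]); o=.019+(OFF if off is None else off)
    m=Rc.as_matrix(); az0=np.arctan2(m[0,1],-m[1,1]); x=m[:,0]; lean0=np.arctan2(x[0]*np.cos(az0)+x[1]*np.sin(az0),-x[2])
    g0=p-Rc.apply([o,0,0]); g1=np.array(g1,float)
    n=int(np.ceil(max(np.hypot(az1-az0,lean1-lean0)/ang,np.linalg.norm(g1-g0)/step)))
    print("t",s["t"],"g0",g0.round(4),"az0",az0.round(3),"lean0",np.rad2deg(lean0).round(1),"n",n,"q",np.round(s["joint_positions"],2),"F",np.round(s["ft_force"],1),"w",round(s["gripper_width"],4))
    cp,cR=p,Rc; out=[]
    for i in range(1,n+1):
        f=i/n; Rt=tool(az0+(az1-az0)*f,lean0+(lean1-lean0)*f,-1); pt=g0+(g1-g0)*f+Rt.apply([o,0,0])
        sh=cR.inv().apply(pt-cp); rv=(cR.inv()*Rt).as_rotvec(); out.append([claw]+[round(float(v),4) for v in (*sh,*rv)]); cp,cR=pt,Rt
    for i in range(0,n,5): print("[[%s]]"%",".join(str(x) for x in out[i:i+5]).replace(" ",""))
E
python3 - <<'E'
from plan import *
go_way(PEG+[0,0,.22],2.06,np.deg2rad(33))
E
```

```text
t 6.9833 g0 [ 0.5748 -0.0558  0.2869] az0 -0.107 lean0 10.2 n 23 q [ 0.09  0.12 -0.13  1.88  0.06  0.97 -1.75] F [ 0.7 -0.5 -1.7] w 0.0444
[[[0.2,0.0007,-0.0106,-0.0007,-0.0916,0.0176,-0.0228],[0.2,0.0009,-0.0104,-0.0016,-0.0923,0.0173,-0.0191],[0.2,0.0011,-0.0103,-0.0024,-0.0919,0.0173,-0.0207],[0.2,0.0013,-0.0101,-0.0033,-0.0916,0.0173,-0.0222],[0.2,0.0016,-0.0099,-0.0041,-0.0912,0.0173,-0.0238]]]
[[[0.2,0.0019,-0.0096,-0.0048,-0.0907,0.0173,-0.0254],[0.2,0.0022,-0.0092,-0.0055,-0.0903,0.0173,-0.027],[0.2,0.0025,-0.0087,-0.0062,-0.0898,0.0173,-0.0285],[0.2,0.0028,-0.0081,-0.0068,-0.0893,0.0173,-0.0301],[0.2,0.0031,-0.0075,-0.0073,-0.0888,0.0173,-0.0316]]]
[[[0.2,0.0034,-0.0069,-0.0078,-0.0882,0.0173,-0.0332],[0.2,0.0037,-0.0062,-0.0082,-0.0876,0.0173,-0.0347],[0.2,0.004,-0.0054,-0.0085,-0.087,0.0173,-0.0362],[0.2,0.0042,-0.0046,-0.0087,-0.0864,0.0173,-0.0377],[0.2,0.0045,-0.0038,-0.0089,-0.0857,0.0173,-0.0392]]]
[[[0.2,0.0047,-0.003,-0.0089,-0.085,0.0173,-0.0407],[0.2,0.0048,-0.0022,-0.0089,-0.0843,0.0173,-0.0421],[0.2,0.005,-0.0013,-0.0089,-0.0836,0.0173,-0.0436],[0.2,0.0051,-0.0005,-0.0087,-0.0828,0.0173,-0.045],[0.2,0.0051,0.0004,-0.0084,-0.082,0.0173,-0.0464]]]
[[[0.2,0.0051,0.0012,-0.0081,-0.0812,0.0173,-0.0479],[0.2,0.0051,0.002,-0.0078,-0.0803,0.0173,-0.0493],[0.2,0.005,0.0027,-0.0073,-0.0795,0.0173,-0.0506]]]
```

Call:
{"name": "send_rows", "arguments": {"plan": [[[0.2, 0.001, -0.011, -0.001, -0.092, 0.017, -0.021], [0.2, 0.001, -0.01, -0.002, -0.092, 0.017, -0.021], [0.2, 0.001, -0.01, -0.002, -0.092, 0.017, -0.021], [0.2, 0.001, -0.01, -0.003, -0.092, 0.017, -0.022], [0.2, 0.002, -0.01, -0.004, -0.091, 0.017, -0.024]]]}}

```text
t: 7.4
position: [0.5905, -0.0052, 0.244]
tcp_rot: [0.112, 0.78, 0.146, -0.599]
ft_force: [-0.4, -0.8, -1.1]
gripper_width: 0.044
```

Call:
{"name": "send_rows", "arguments": {"plan": [[[0.2, 0.002, -0.01, -0.005, -0.091, 0.017, -0.025], [0.2, 0.002, -0.009, -0.006, -0.09, 0.017, -0.027], [0.2, 0.002, -0.009, -0.006, -0.09, 0.017, -0.028], [0.2, 0.003, -0.008, -0.007, -0.089, 0.017, -0.03], [0.2, 0.003, -0.008, -0.007, -0.089, 0.017, -0.032]]]}}

```text
t: 7.82
position: [0.5956, 0.0498, 0.2416]
tcp_rot: [0.234, 0.747, 0.335, -0.525]
ft_force: [0.3, 1.4, -0.5]
gripper_width: 0.044
```

```bash
python3 - <<'E'
from plan import *
go_way(PEG+[0,0,.22],2.06,np.deg2rad(33))
from cell import env; import cv2
cv2.imwrite("pics/s8.png",env.get_image("side")["pixels"])
E
```

```text
t 7.8167 g0 [0.5866 0.0395 0.2792] az0 0.841 lean0 19.9 n 13 q [ 0.2   0.13 -0.25  1.91 -0.28  0.88 -0.62] F [ 0.3  1.4 -0.5] w 0.044
[[[0.2,0.0034,-0.0067,-0.0079,-0.0887,0.0175,-0.0303],[0.2,0.0036,-0.0061,-0.0083,-0.0873,0.0176,-0.0342],[0.2,0.0039,-0.0054,-0.0086,-0.0867,0.0176,-0.0357],[0.2,0.0042,-0.0046,-0.0088,-0.086,0.0176,-0.0373],[0.2,0.0044,-0.0038,-0.0089,-0.0853,0.0176,-0.0388]]]
[[[0.2,0.0046,-0.0029,-0.009,-0.0846,0.0176,-0.0403],[0.2,0.0048,-0.0021,-0.009,-0.0839,0.0176,-0.0417],[0.2,0.005,-0.0013,-0.0089,-0.0832,0.0176,-0.0432],[0.2,0.0051,-0.0004,-0.0087,-0.0824,0.0176,-0.0447],[0.2,0.0051,0.0004,-0.0085,-0.0816,0.0176,-0.0461]]]
[[[0.2,0.0051,0.0012,-0.0082,-0.0808,0.0176,-0.0475],[0.2,0.0051,0.002,-0.0078,-0.0799,0.0176,-0.049],[0.2,0.005,0.0028,-0.0073,-0.0791,0.0176,-0.0504]]]
```

View pics/s8.png

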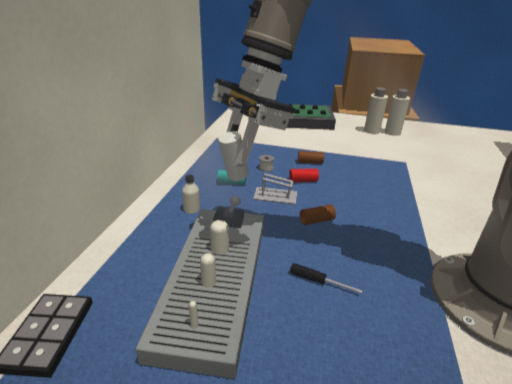

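The cup at (232,155) is held securely and nearly vertical. The bystanders are untouched and the joints are well inside their ranges.

Call:
{"name": "send_rows", "arguments": {"plan": [[[0.2, 0.003, -0.007, -0.008, -0.089, 0.0175, -0.03], [0.2, 0.004, -0.006, -0.008, -0.087, 0.0175, -0.034], [0.2, 0.004, -0.005, -0.009, -0.087, 0.0175, -0.036], [0.2, 0.004, -0.005, -0.009, -0.086, 0.0175, -0.037], [0.2, 0.004, -0.004, -0.009, -0.085, 0.0175, -0.039]]]}}

```text
t: 8.28
position: [0.5969, 0.1037, 0.24]
tcp_rot: [0.327, 0.669, 0.513, -0.428]
ft_force: [-0.2, 0.7, -1.0]
gripper_width: 0.0441
```

Call:
{"name": "send_rows", "arguments": {"plan": [[[0.2, 0.005, -0.003, -0.009, -0.085, 0.0175, -0.04], [0.2, 0.005, -0.002, -0.009, -0.084, 0.0175, -0.042], [0.2, 0.005, -0.001, -0.009, -0.083, 0.0175, -0.043], [0.2, 0.005, 0, -0.009, -0.082, 0.0175, -0.045], [0.2, 0.005, 0, -0.0085, -0.082, 0.0175, -0.046]]]}}

```text
t: 8.7
position: [0.5954, 0.1549, 0.2377]
tcp_rot: [0.388, 0.546, 0.672, -0.317]
ft_force: [-0.3, -0.5, -0.5]
gripper_width: 0.0442
```

Call:
{"name": "send_rows", "arguments": {"plan": [[[0.2, 0.005, 0.001, -0.008, -0.081, 0.0175, -0.0475], [0.2, 0.005, 0.002, -0.008, -0.08, 0.0175, -0.049], [0.2, 0.005, 0.003, -0.007, -0.079, 0.0175, -0.05], [0.2, 0, 0, 0, 0, 0, 0]]]}}

```text
t: 9.03
position: [0.5932, 0.185, 0.2356]
tcp_rot: [0.408, 0.451, 0.754, -0.247]
ft_force: [-0.6, 0.3, -0.9]
gripper_width: 0.0443
```

```bash
python3 - <<'E'
from plan import *
go_way(PEG+[0,0,.22],2.06,np.deg2rad(33))
from cell import env; import cv2,pickle
from h import *
C={n:load(n,env.get_image(n)) for n in("side","top")}
pickle.dump(C,open("C9.pkl","wb"))
cv2.imwrite("pics/s9.png",C["side"]["px"]); cv2.imwrite("pics/t9.png",C["top"]["px"])
E
```

```text
t 9.0333 g0 [0.6035 0.1658 0.2692] az0 2.061 lean0 33.0 n 1 q [ 0.23  0.5  -0.46  1.54 -0.34  1.34  0.41] F [-0.6  0.3 -0.9] w 0.0443
[[[0.2,-0.0013,-0.0018,0.0005,-0.001,-0.0006,0.0032]]]
```

View pics/s9.png

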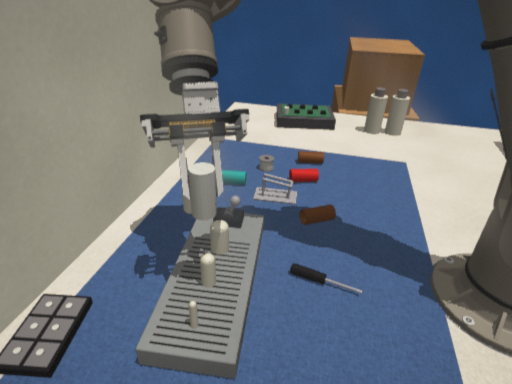

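View pics/t9.png

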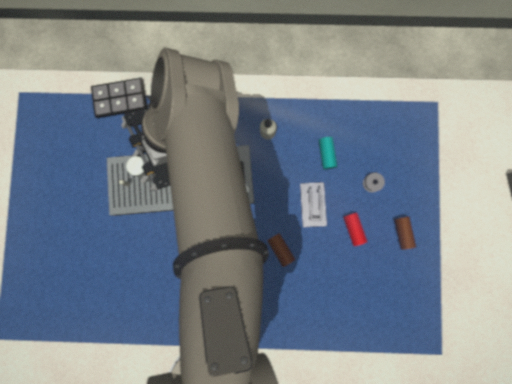

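The cup shows in both views, at side (202,190) and top (135,165). I'll overlay the nominal pose, then fit it.

```bash
cat > cupfit.py <<'E'
from h import *
import pickle
from scipy.optimize import minimize
def cupV(q): # rim centre x,y,z, tilt tx,ty: up axis ~ (tx,ty,1)
    a=np.array([q[3],q[4],1.]);a/=np.linalg.norm(a); e1=np.cross([0,1,0],a);e1/=np.linalg.norm(e1);e2=np.cross(a,e1)
    P=cyl(.022,0,.09); return np.array(q[:3])+P[:,:1]*e1+P[:,1:2]*e2+P[:,2:]*a
def draw(C,qs,name,half=40,f=5):
    o=[]
    for n in C:
        P=cupV(qs[0]); u=proj(C[n],P).mean(0); c0,r0=int(u[0]-half),int(u[1]-half); r0=max(0,r0)
        a=cv2.resize(C[n]["px"][r0:r0+2*half,c0:c0+2*half],None,fx=f,fy=f,interpolation=cv2.INTER_CUBIC)
        for q,col in zip(qs,((0,255,0),(0,0,255))):
            p=(proj(C[n],cupV(q))+.5-[c0,r0])*f
            for part in(p[:40],p[40:]): cv2.polylines(a,[part.astype(np.int32)],1,col,1)
            cv2.polylines(a,[cv2.convexHull(p.astype(np.int32))],1,col,1)
        o.append(a)
    cv2.imwrite(name,np.hstack(o))
E
python3 - <<'E'
from cupfit import *
C=pickle.load(open("C9.pkl","rb"))
draw(C,[[.6035,.1658,.2192,0,0]],"pics/d9.png")
E
```

```text
(no output)
```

View pics/d9.png

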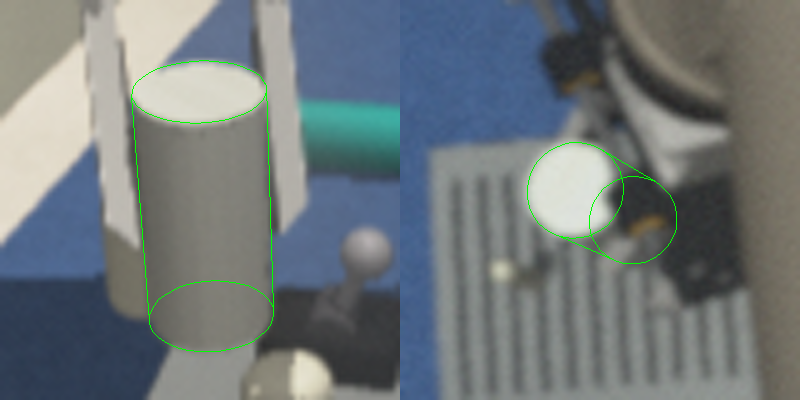

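The nominal pose matches in both views to about 1 mm, which also confirms the 21 mm tool-length discrepancy. Descending to just above the peg.

```bash
python3 - <<'E'
from plan import *
go_way(PEG+[0,0,.14],2.06,np.deg2rad(33),step=.02)
E
```

```text
t 9.1333 g0 [0.6034 0.1642 0.2696] az0 2.053 lean0 32.9 n 4 q [ 0.23  0.5  -0.46  1.54 -0.34  1.34  0.4 ] F [ 0.2 -1.2 -1.6] w 0.0442
[[[0.2,0.0168,-0.0001,0.0107,-0.0031,0.0004,0.0017],[0.2,0.0168,-0.0003,0.0107,-0.0015,0.0004,-0.0009],[0.2,0.0168,-0.0003,0.0107,-0.0014,0.0004,-0.0009],[0.2,0.0167,-0.0003,0.0107,-0.0014,0.0004,-0.0009]]]
```

Call:
{"name": "send_rows", "arguments": {"plan": [[[0.2, 0.017, 0, 0.0107, -0.003, 0, 0.001], [0.2, 0.017, 0, 0.0107, 0, 0, 0], [0.2, 0.017, -0.001, 0.0107, 0, 0, 0], [0.2, 0.016, 0, 0.0107, 0, 0, 0], [0.2, 0, 0, 0, 0, 0, 0]]]}}

```text
t: 9.55
position: [0.5904, 0.1818, 0.1542]
tcp_rot: [0.408, 0.454, 0.752, -0.249]
ft_force: [-0.5, 0.2, -1.1]
gripper_width: 0.044
```

```bash
python3 - <<'E'
from plan import *
go_way(PEG+[0,0,.13],2.06,np.deg2rad(33))
from cell import env
from cupfit import *
s=env.get_state(); g=np.array(s["position"])-Rq(s["tcp_rot"]).apply([.04,0,0])
C={n:load(n,env.get_image(n)) for n in("side","top")}
pickle.dump(C,open("C10.pkl","wb"))
draw(C,[[*(g-[0,0,.05]),0,0]],"pics/d10.png")
E
```

```text
t 9.55 g0 [0.6006 0.1626 0.1878] az0 2.054 lean0 32.9 n 1 q [ 0.23  0.57 -0.45  1.62 -0.33  1.2   0.46] F [-0.5  0.2 -1.1] w 0.044
[[[0.2,0.0067,0.0022,0.0038,-0.007,0.0014,-0.0002]]]
```

View pics/d10.png

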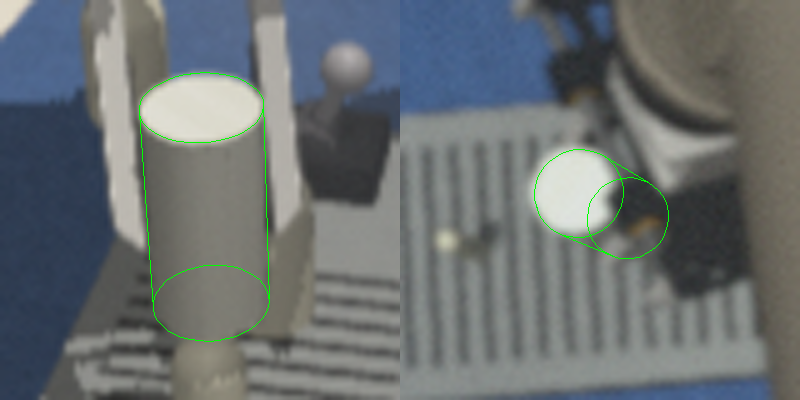

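Call:
{"name": "send_rows", "arguments": {"plan": [[[0.2, 0.007, 0.002, 0.004, -0.006, 0.001, 0], [0.2, 0, 0, 0, 0, 0, 0], [0.2, 0, 0, 0, 0, 0, 0]]]}}

```text
t: 9.9
position: [0.594, 0.1848, 0.1498]
tcp_rot: [0.411, 0.453, 0.753, -0.243]
ft_force: [-0.6, -0.3, -0.6]
gripper_width: 0.0442
```

```bash
python3 - <<'E'
from plan import *
go_way(PEG+[0,0,.11],2.06,np.deg2rad(33),step=.011)
from cell import env
from cupfit import *
s=env.get_state(); g=np.array(s["position"])-Rq(s["tcp_rot"]).apply([.04,0,0])
C={n:load(n,env.get_image(n)) for n in("side",)}
draw(C,[[*(g-[0,0,.05]),0,0],[.6023,.164,.05,0,0]],"pics/d11.png")
E
```

```text
t 9.9 g0 [0.6041 0.1655 0.1834] az0 2.062 lean0 33.0 n 3 q [ 0.23  0.58 -0.45  1.62 -0.33  1.2   0.47] F [-0.6 -0.3 -0.6] w 0.0442
[[[0.2,0.0064,-0.001,0.0044,0.0035,0.0002,-0.0041],[0.2,0.0064,-0.0008,0.0044,0.0006,0.0002,0.0004],[0.2,0.0064,-0.0008,0.0044,0.0006,0.0002,0.0004]]]
```

View pics/d11.png

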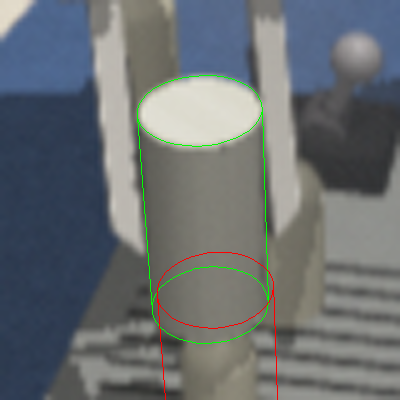

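Call:
{"name": "send_rows", "arguments": {"plan": [[[0.2, 0.005, -0.002, 0.003, 0.003, 0, -0.003], [0.2, 0.005, 0, 0.0035, 0, 0, 0], [0.2, 0, 0, 0, 0, 0, 0]]]}}

```text
t: 10.2
position: [0.5914, 0.1836, 0.1361]
tcp_rot: [0.409, 0.452, 0.754, -0.246]
ft_force: [0.1, -0.1, -0.8]
gripper_width: 0.0442
```

```bash
python3 - <<'E'
from plan import *
go_way(PEG+[0,0,.11],2.06,np.deg2rad(33),step=.011)
from cell import env
from cupfit import *
s=env.get_state(); g=np.array(s["position"])-Rq(s["tcp_rot"]).apply([.04,0,0])
C={n:load(n,env.get_image(n)) for n in("side","top")}
draw(C,[[*(g-[0,0,.05]),0,0],[.6023,.164,.05,0,0]],"pics/d12.png")
E
```

```text
t 10.2 g0 [0.6017 0.1644 0.1696] az0 2.062 lean0 33.0 n 1 q [ 0.23  0.59 -0.45  1.63 -0.32  1.18  0.47] F [ 0.1 -0.1 -0.8] w 0.0442
[[[0.2,0.0078,0.0004,0.0058,0.0009,-0.0001,0.0015]]]
```

View pics/d12.png

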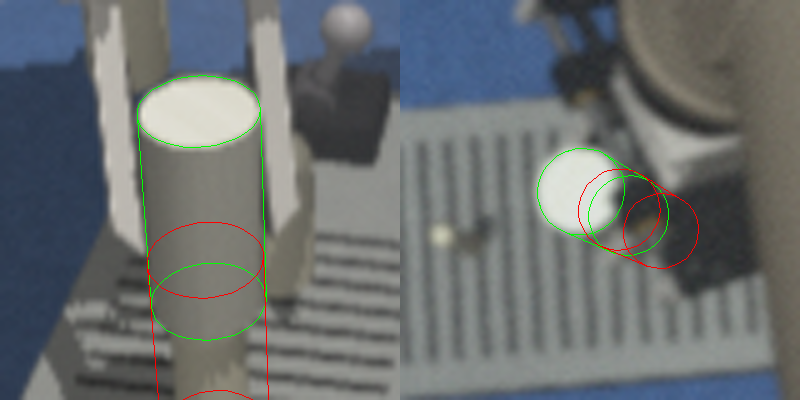

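Call:
{"name": "send_rows", "arguments": {"plan": [[[0.2, 0.007, 0, 0.0045, 0, 0, 0], [0.2, 0.007, 0, 0.0045, 0, 0, 0], [0.2, 0, 0, 0, 0, 0, 0]]]}}

```text
t: 10.55
position: [0.5911, 0.1837, 0.1188]
tcp_rot: [0.409, 0.452, 0.754, -0.246]
ft_force: [-0.1, -0.2, -1.2]
gripper_width: 0.0442
```

```bash
python3 - <<'E'
from plan import *
go_way(PEG+[0,0,.06],2.06,np.deg2rad(33),step=.01)
E
```

```text
t 10.55 g0 [0.6014 0.1645 0.1523] az0 2.062 lean0 33.0 n 5 q [ 0.23  0.61 -0.45  1.64 -0.32  1.15  0.48] F [-0.1 -0.2 -1.2] w 0.0442
[[[0.2,0.007,0.0002,0.0048,-0.0004,-0.0001,0.0013],[0.2,0.007,0.0001,0.0048,0.0003,-0.0001,0.0002],[0.2,0.007,0.0001,0.0048,0.0003,-0.0001,0.0002],[0.2,0.007,0.0001,0.0048,0.0003,-0.0001,0.0002],[0.2,0.007,0.0001,0.0048,0.0003,-0.0001,0.0002]]]
```

The rim is 18 mm below the peg's top with no contact force, so the cup is over the peg. Continuing down.

Call:
{"name": "send_rows", "arguments": {"plan": [[[0.2, 0.007, 0, 0.0048, 0, 0, 0.001], [0.2, 0.007, 0, 0.0048, 0, 0, 0], [0.2, 0.007, 0, 0.0048, 0, 0, 0], [0.2, 0, 0, 0, 0, 0, 0]]]}}

```text
t: 10.88
position: [0.5914, 0.1831, 0.0932]
tcp_rot: [0.409, 0.452, 0.754, -0.246]
ft_force: [-0.8, 0.2, -2.1]
gripper_width: 0.0439
```

Call:
{"name": "send_rows", "arguments": {"plan": [[[0.2, 0.006, 0, 0.004, 0, 0, 0], [0.2, 0.005, 0, 0.0035, 0, 0, 0], [0.2, 0, 0, 0, 0, 0, 0]]]}}

```text
t: 11.13
position: [0.592, 0.1829, 0.0807]
tcp_rot: [0.409, 0.452, 0.754, -0.245]
ft_force: [0.1, -0.2, -0.9]
gripper_width: 0.0442
```

```bash
python3 - <<'E'
from plan import *
go_way(PEG+[0,0,.05],2.06,np.deg2rad(33),step=.01)
from cell import env
from cupfit import *
C={n:load(n,env.get_image(n)) for n in("side",)}
draw(C,[[.6023,.164,.05,0,0]],"pics/d13.png")
E
```

```text
t 11.1333 g0 [0.6022 0.1637 0.1142] az0 2.061 lean0 33.0 n 2 q [ 0.23  0.66 -0.44  1.66 -0.31  1.09  0.5 ] F [ 0.1 -0.2 -0.9] w 0.0442
[[[0.2,0.006,0.0001,0.0038,0.0007,-0.0001,0.0001],[0.2,0.006,0.0001,0.0038,0.0005,-0.0001,0.0003]]]
```

View pics/d13.png

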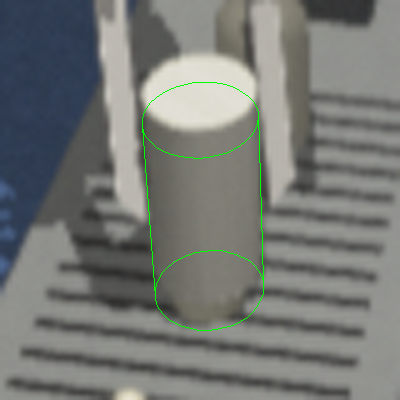

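Call:
{"name": "send_rows", "arguments": {"plan": [[[0.2, 0.004, 0, 0.0027, 0, 0, 0], [0.2, 0.004, 0, 0.0025, 0, 0, 0], [0.2, 0, 0, 0, 0, 0, 0]]]}}

```text
t: 11.43
position: [0.5921, 0.183, 0.0716]
tcp_rot: [0.409, 0.452, 0.754, -0.245]
ft_force: [-1.1, -0.9, -1.1]
gripper_width: 0.0442
```

Call:
{"name": "send_rows", "arguments": {"plan": [[[0.2, 0.002, 0, 0.0013, 0, 0, 0], [0.2, 0, 0, 0, 0, 0, 0], [0.2, 0, 0, 0, 0, 0, 0]]]}}

```text
t: 11.68
position: [0.5925, 0.1831, 0.0701]
tcp_rot: [0.41, 0.452, 0.753, -0.245]
ft_force: [0.2, 0.1, -0.5]
gripper_width: 0.0443
```

Call:
{"name": "send_rows", "arguments": {"plan": [[[0.2, 0.001, 0, 0.0007, 0, 0, 0], [0.2, 0, 0, 0, 0, 0, 0], [0.2, 0.001, 0, 0.0007, 0, 0, 0], [0.2, 0, 0, 0, 0, 0, 0]]]}}

```text
t: 12.02
position: [0.5925, 0.183, 0.0675]
tcp_rot: [0.41, 0.452, 0.753, -0.245]
ft_force: [-0.5, -0.5, -0.5]
gripper_width: 0.0444
```

Call:
{"name": "send_rows", "arguments": {"plan": [[[0.2, 0.001, 0, 0.0007, 0, 0, 0], [0.2, 0, 0, 0, 0, 0, 0]]]}}

```text
t: 12.18
position: [0.5925, 0.1829, 0.0662]
tcp_rot: [0.41, 0.452, 0.753, -0.245]
ft_force: [0.3, -0.3, -1.7]
gripper_width: 0.0443
```

Call:
{"name": "send_rows", "arguments": {"plan": [[[0.2, 0.001, 0, 0.0007, 0, 0, 0], [0.2, 0, 0, 0, 0, 0, 0]]]}}

```text
t: 12.35
position: [0.5927, 0.1831, 0.0659]
tcp_rot: [0.41, 0.452, 0.753, -0.245]
ft_force: [-1.8, -1.9, 7.4]
gripper_width: 0.0442
```

```bash
python3 - <<'E'
from plan import *
go_way(PEG+[0,0,.05],2.06,np.deg2rad(33),step=.01)
from cell import env
from cupfit import *
C={n:load(n,env.get_image(n)) for n in("side","top")}
draw(C,[[.6023,.164,.05,0,0]],"pics/d14.png")
print(env.get_state()["ft_force"])
E
```

```text
t 12.35 g0 [0.6029 0.1638 0.0994] az0 2.061 lean0 33.0 n 1 q [ 0.22  0.68 -0.44  1.67 -0.31  1.07  0.51] F [-1.8 -1.9  7.4] w 0.0442
[[[0.2,-0.0003,-0.0005,-0.0007,0.002,-0.0001,-0.0008]]]
[-1.1006105  -1.3244695   7.83568664]
```

View pics/d14.png

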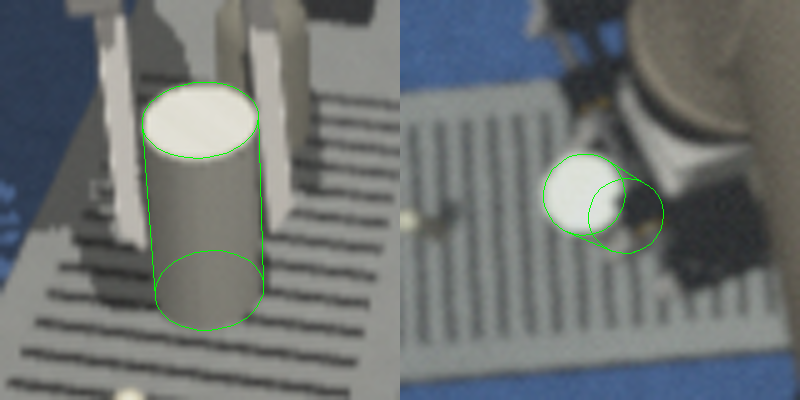

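The cup is seated: 8 N upward reaction, and it fits the target outline in both views. Releasing.

Call:
{"name": "send_rows", "arguments": {"plan": [[[0.5, 0, 0, 0, 0, 0, 0], [0.6, 0, 0, 0, 0, 0, 0], [0.7, 0, 0, 0, 0, 0, 0], [0.8, 0, 0, 0, 0, 0, 0], [0.85, 0, 0, 0, 0, 0, 0]]]}}

```text
t: 12.87
position: [0.5926, 0.183, 0.0651]
tcp_rot: [0.41, 0.452, 0.753, -0.245]
ft_force: [-1.4, 0.7, -0.9]
gripper_width: 0.0704
```

```bash
python3 - <<'E'
from plan import *
go_way(PEG+[0,0,.05],2.06,np.deg2rad(33),step=.01)
from cell import env
from cupfit import *
C={n:load(n,env.get_image(n)) for n in("side","top")}
draw(C,[[.6023,.164,.05,0,0]],"pics/d15.png")
E
```

```text
t 12.8667 g0 [0.6028 0.1638 0.0987] az0 2.061 lean0 33.0 n 1 q [ 0.22  0.68 -0.44  1.67 -0.31  1.07  0.51] F [-1.4  0.7 -0.9] w 0.0704
[[[0.2,-0.0008,-0.0004,-0.0011,0.0018,0.0003,-0.0006]]]
```

View pics/d15.png

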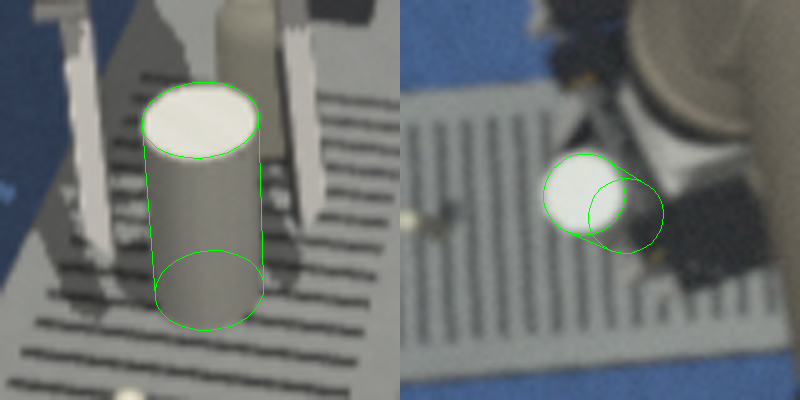

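The cup is free and stands upright over the peg. Retracting along the tool axis.

Call:
{"name": "send_rows", "arguments": {"plan": [[[0.85, -0.012, 0, 0, 0, 0, 0], [0.85, -0.02, 0, 0, 0, 0, 0], [0.85, -0.03, 0, 0, 0, 0, 0], [0.85, -0.035, 0, 0, 0, 0, 0], [0.85, -0.035, 0, 0, 0, 0, 0]]]}}

```text
t: 13.38
position: [0.6264, 0.1183, 0.1779]
tcp_rot: [0.41, 0.452, 0.753, -0.245]
ft_force: [0.3, -0.4, 0.3]
gripper_width: 0.08
```

```bash
python3 - <<'E'
from plan import *
go_way([.57,-.03,.28],1.0,0,claw=0)
from cell import env
from h import *
import pickle
C={n:load(n,env.get_image(n)) for n in("side","top")}
pickle.dump(C,open("C16.pkl","wb"))
for n in C: cv2.imwrite(f"pics/{n}16.png",C[n]["px"])
E
```

```text
t 13.3833 g0 [0.6366 0.0991 0.2114] az0 2.061 lean0 33.0 n 13 q [ 0.29  0.6  -0.42  1.5  -0.3   1.33  0.51] F [ 0.3 -0.4  0.3] w 0.08
[[[0,-0.008,-0.0076,0.0043,0.0701,-0.0443,0.0418],[0,-0.0082,-0.0071,0.0053,0.0713,-0.0442,0.0398],[0,-0.0084,-0.0066,0.0062,0.073,-0.0442,0.0366],[0,-0.0084,-0.0061,0.0071,0.0745,-0.0442,0.0333],[0,-0.0084,-0.0055,0.008,0.0759,-0.0442,0.03]]]
[[[0,-0.0083,-0.0049,0.0089,0.0772,-0.0442,0.0266],[0,-0.0081,-0.0043,0.0097,0.0783,-0.0442,0.0232],[0,-0.0078,-0.0036,0.0104,0.0792,-0.0442,0.0197],[0,-0.0075,-0.0029,0.011,0.08,-0.0442,0.0162],[0,-0.0071,-0.0021,0.0116,0.0807,-0.0442,0.0126]]]
[[[0,-0.0067,-0.0014,0.012,0.0811,-0.0442,0.009],[0,-0.0063,-0.0006,0.0124,0.0815,-0.0442,0.0054],[0,-0.0058,0.0001,0.0127,0.0816,-0.0442,0.0018]]]
```

View pics/side16.png

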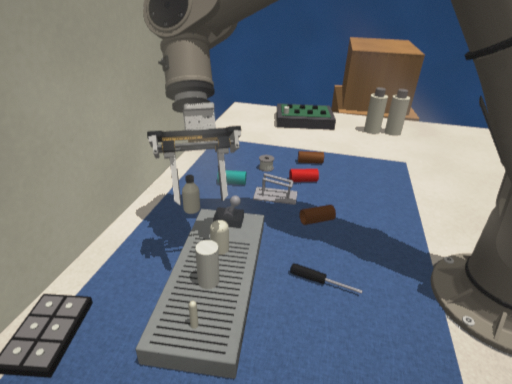

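The cup stands at (207,265) over the mid peg and the bystanders are unmoved. Next, move to the -x side of the switch with the fingers shut and pointing down.

```bash
python3 - <<'E'
from plan import *
go_way([.567,-.0515,.20],1.69,0,claw=0,off=.002,step=.02)
E
```

```text
t 13.4833 g0 [0.6355 0.1059 0.1986] az0 2.057 lean0 32.7 n 9 q [ 0.29  0.6  -0.42  1.5  -0.3   1.32  0.51] F [-0.2 -0.8  0.2] w 0.0801
[[[0,-0.0067,-0.0146,0.0112,0.0388,-0.0636,0.0145],[0,-0.0063,-0.014,0.0122,0.0362,-0.0634,0.0187],[0,-0.0058,-0.0136,0.0131,0.0374,-0.0634,0.0163],[0,-0.0053,-0.0131,0.0139,0.0383,-0.0634,0.0139],[0,-0.0046,-0.0126,0.0147,0.0391,-0.0634,0.0115]]]
[[[0,-0.0039,-0.012,0.0155,0.0398,-0.0634,0.009],[0,-0.0031,-0.0115,0.0162,0.0403,-0.0634,0.0064],[0,-0.0022,-0.0109,0.0168,0.0406,-0.0634,0.0039],[0,-0.0012,-0.0103,0.0173,0.0407,-0.0634,0.0013]]]
```

Call:
{"name": "send_rows", "arguments": {"plan": [[[0.3, -0.007, -0.0145, 0.011, 0.039, -0.064, 0.0145], [0, -0.006, -0.014, 0.012, 0.036, -0.063, 0.018], [0, -0.006, -0.0135, 0.013, 0.037, -0.063, 0.016], [0, -0.005, -0.013, 0.014, 0.038, -0.063, 0.014], [0, -0.005, -0.0125, 0.015, 0.039, -0.063, 0.0115]]]}}

```text
t: 13.9
position: [0.5922, 0.0257, 0.1752]
tcp_rot: [0.488, 0.473, 0.635, -0.368]
ft_force: [-0.1, 1.0, -0.8]
gripper_width: 0.0498
```

Call:
{"name": "send_rows", "arguments": {"plan": [[[0, -0.004, -0.012, 0.0155, 0.04, -0.063, 0.009], [0, -0.003, -0.0115, 0.016, 0.04, -0.063, 0.006], [0, -0.002, -0.011, 0.017, 0.041, -0.063, 0.004], [0, -0.001, -0.01, 0.017, 0.041, -0.063, 0.001], [0, 0, 0, 0, 0, 0, 0]]]}}

```text
t: 14.32
position: [0.5631, -0.0489, 0.1752]
tcp_rot: [0.527, 0.467, 0.532, -0.471]
ft_force: [1.7, 1.4, 0.4]
gripper_width: 0.0165
```

```bash
python3 - <<'E'
from plan import *
go_way([.567,-.0515,.105],1.69,0,claw=0,off=.002,step=.025)
from cell import env
from h import *
C={n:load(n,env.get_image(n)) for n in("side","top")}
cv2.imwrite("pics/sw1.png",np.hstack([cv2.resize(C["side"]["px"][130:290,150:310],(400,400),interpolation=2),cv2.resize(C["top"]["px"][110:270,150:310],(400,400),interpolation=2)]))
for n in C: print([ (np.round(r["at"],3),r["confidence"]) for r in env.find_in(n,"switch_tip")])
E
```

```text
t 14.3167 g0 [ 0.5632 -0.0489  0.1962] az0 1.693 lean0 0.0 n 4 q [ 0.17  0.27 -0.23  1.84  0.07  1.05  0.03] F [1.7 1.4 0.4] w 0.0165
[[[0,0.0228,0.0012,0.0008,0.0007,-0.0002,0.0082],[0,0.0228,0.0009,0.0008,0.0008,-0.0002,0.0],[0,0.0228,0.0009,0.0008,0.0008,-0.0002,0.0],[0,0.0228,0.0009,0.0008,0.0008,-0.0002,0.0]]]
[(array([ 0.611, -0.038,  0.118]), 0.7)]
[]
```

View pics/sw1.png

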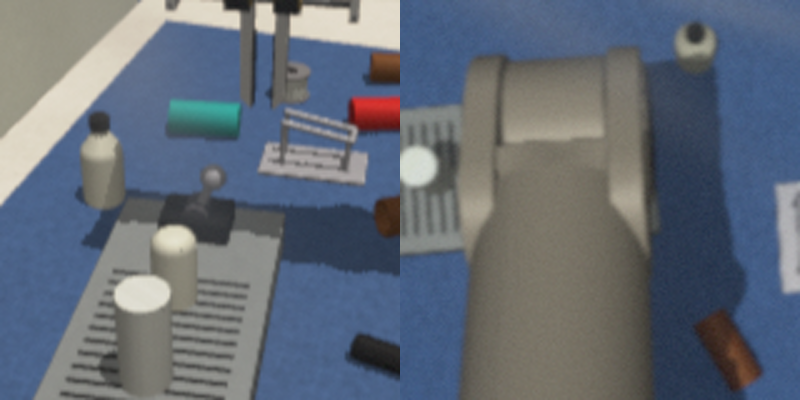

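Call:
{"name": "send_rows", "arguments": {"plan": [[[0, 0.02, 0.001, 0.001, 0, 0, 0.004], [0, 0.022, 0.001, 0.001, 0, 0, 0.003], [0, 0.024, 0, 0, 0, 0, 0], [0, 0.023, 0, 0, 0, 0, 0], [0, 0, 0, 0, 0, 0, 0]]]}}

```text
t: 14.93
position: [0.5638, -0.0489, 0.0811]
tcp_rot: [0.526, 0.468, 0.534, -0.468]
ft_force: [-0.6, -0.5, -0.4]
gripper_width: 0.0005
```

```bash
python3 - <<'E'
from plan import *
v=np.array([.9932,.1166]); P=np.array([.6268,-.0445])
e=P-.0035*v
go_way([*e,.105],1.69,0,claw=0,off=.002,step=.008)
from cell import env
from h import *
s=env.get_state(); p=np.array(s["position"])+[0,0,.021]
C={n:load(n,env.get_image(n)) for n in("side",)}
a=C["side"]["px"].copy(); u=proj(C["side"],[p,[*e,.105],[*P,.08],[P[0]-.02*v[0],P[1]-.02*v[1],.12]]); print(u)
a=cv2.resize(a[150:250,180:280],(600,600),interpolation=2)
for q in u: cv2.circle(a,tuple(int(x) for x in (q+.5-[180,150])*6),3,(0,0,255),1)
cv2.imwrite("pics/sw2.png",a)
E
```

```text
t 14.9333 g0 [ 0.564  -0.0491  0.1021] az0 1.695 lean0 0.4 n 8 q [ 0.16  0.38 -0.22  1.93  0.1   0.86  0.01] F [-0.6 -0.5 -0.4] w 0.0005
[[[0,-0.0004,0.0076,0.0004,0.0006,-0.0009,0.0078],[0,-0.0004,0.0074,0.0004,0.0007,-0.0009,0.0],[0,-0.0004,0.0074,0.0004,0.0007,-0.0009,0.0],[0,-0.0004,0.0074,0.0004,0.0007,-0.0009,0.0],[0,-0.0004,0.0074,0.0004,0.0007,-0.0009,0.0]]]
[[[0,-0.0004,0.0074,0.0004,0.0007,-0.0009,0.0],[0,-0.0004,0.0074,0.0004,0.0007,-0.0009,0.0],[0,-0.0004,0.0074,0.0004,0.0007,-0.0009,0.0]]]
[[253.41220126 206.19665064]
 [229.57526629 202.17567104]
 [228.26139145 210.4146316 ]
 [236.21182037 197.67478883]]
```

View pics/sw2.png

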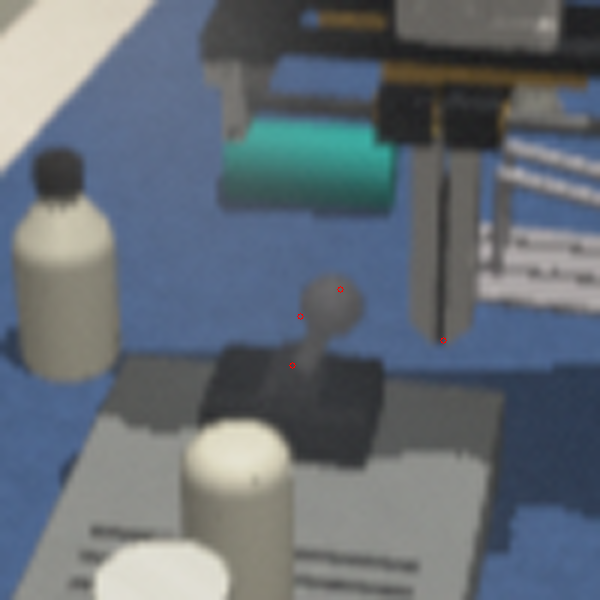

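The fingertip is on its computed pixel, to the right of the ball at crop (332,305). Pushing along +x.

Call:
{"name": "send_rows", "arguments": {"plan": [[[0, 0, 0.0075, 0, 0, 0, 0.004], [0, 0, 0.0075, 0, 0, 0, 0.003], [0, 0, 0.0075, 0, 0, 0, 0], [0, 0, 0.0075, 0, 0, 0, 0], [0, 0, 0.0075, 0, 0, 0, 0]]]}}

```text
t: 15.4
position: [0.6065, -0.0446, 0.0916]
tcp_rot: [0.531, 0.472, 0.528, -0.464]
ft_force: [-17.6, -0.1, 81.6]
gripper_width: 0.0007
```

Call:
{"name": "send_rows", "arguments": {"plan": [[[0, 0, 0.0075, 0.001, 0, 0, 0], [0, 0, 0.007, 0.001, 0, 0, 0], [0, 0, 0.005, 0, 0, 0, 0], [0, 0, 0, 0, 0, 0, 0]]]}}

```text
t: 15.73
position: [0.6246, -0.0438, 0.0864]
tcp_rot: [0.53, 0.471, 0.53, -0.465]
ft_force: [-0.3, 0.1, -0.8]
gripper_width: 0.0005
```

```bash
cat > sw.py <<'E'
from plan import *
from cell import env
from h import *
import sys
v=np.array([.9932,.1166]); P=np.array([.6268,-.0445])
s=env.get_state(); p=np.array(s["position"])+[0,0,.021]; print(p, "offset along x'",(p[:2]-P)@v, s["ft_force"].round(1) if hasattr(s["ft_force"],'round') else s["ft_force"],np.round(s["joint_positions"],2))
c=load("side",env.get_image("side"))
a=cv2.resize(c["px"][150:250,180:280],(600,600),interpolation=2); cv2.imwrite(sys.argv[1],a)
E
python3 sw.py pics/sw3.png
```

```text
[ 0.62460053 -0.04380795  0.10739665] offset along x' -0.0021038185038229143 [-0.3  0.1 -0.8] [ 0.14  0.45 -0.22  1.8   0.11  0.9  -0.  ]
```

View pics/sw3.png

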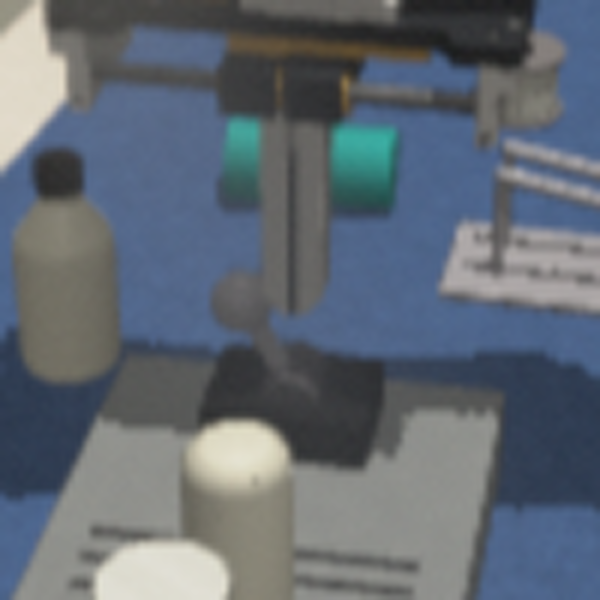

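The lever has swung over: the ball moved from crop x 332 to 240, about +0.0215 m from the pivot, which is roughly θ ≈ 1.0. There was a brief 82 N vertical transient during the push, and the force is back to zero now. Backing off and rising.

Call:
{"name": "send_rows", "arguments": {"plan": [[[0, 0, -0.01, 0, 0, 0, 0], [0, -0.01, -0.01, 0, 0, 0, 0], [0, -0.035, 0, 0, 0, 0, 0], [0, -0.04, 0, 0, 0, 0, 0], [0, -0.04, 0, 0, 0, 0, 0]]]}}

```text
t: 16.2
position: [0.6005, -0.0475, 0.2113]
tcp_rot: [0.529, 0.47, 0.531, -0.466]
ft_force: [0.8, 0.4, -0.3]
gripper_width: 0.0003
```

Call:
{"name": "send_rows", "arguments": {"plan": [[[0, 0, -0.04, 0, 0, 0, 0], [0, 0, -0.04, 0, 0, 0, 0], [0, 0, -0.03, 0, 0, 0, 0], [0, 0, 0, 0, 0, 0, 0], [0, 0, 0, 0, 0, 0, 0]]]}}

```text
t: 16.62
position: [0.4914, -0.0615, 0.2102]
tcp_rot: [0.53, 0.471, 0.53, -0.466]
ft_force: [0.2, -0.1, 0.6]
gripper_width: 0.0003
```

```bash
python3 - <<'E'
from cell import env
from cupfit import *
s=env.get_state(); print(s["t"],s["position"],s["ft_force"])
C={n:load(n,env.get_image(n)) for n in("side","top")}
pickle.dump(C,open("C20.pkl","wb"))
for n in C: cv2.imwrite(f"pics/{n}20.png",C[n]["px"])
draw(C,[[.6023,.164,.05,0,0]],"pics/d20.png")
for n in C:
    for l in("switch_tip","bottle","spool","screwdriver","cup"): print(n,l,[(np.round(r["at"],3).tolist(),round(r["confidence"],2)) for r in env.find_in(n,l)])
# lever prediction
v=np.array([.9932,.1166,0]); P=np.array([.6268,-.0445,.074])
for th in(.0,.85,1.0): print(th,proj(C["side"],[P+.045*(np.sin(th-.5)*v+[0,0,np.cos(th-.5)])]),proj(C["top"],[P+.045*(np.sin(th-.5)*v+[0,0,np.cos(th-.5)])]))
E
```

```text
16.6167 [ 0.49136914 -0.06151908  0.2102359 ] [ 0.20075618 -0.06686837  0.61683361]
side switch_tip [([0.641, -0.034, 0.117], 0.43)]
side bottle [([0.756, -0.118, 0.058], 0.95)]
side spool [([0.757, -0.117, 0.06], 0.34)]
side screwdriver [([0.399, 0.052, 0.017], 0.93)]
side cup [([0.468, -0.528, 0.036], 0.84), ([0.474, -0.38, 0.038], 0.82), ([0.697, -0.295, 0.031], 0.69), ([0.594, 0.181, 0.116], 0.65)]
top switch_tip [([0.646, -0.034, 0.117], 0.61)]
top bottle [([0.756, -0.13, 0.07], 0.57)]
top spool [([0.621, -0.44, 0.045], 0.6)]
top screwdriver []
top cup [([0.468, -0.532, 0.046], 0.96), ([0.7, -0.311, 0.036], 0.83), ([0.41, -0.175, 0.039], 0.65), ([0.596, 0.158, 0.14], 0.6)]
0.0 [[236.83882119 199.98516394]] [[235.51293624 178.7307741 ]]
0.85 [[221.93592534 197.57209247]] [[234.34714461 165.29665492]]
1.0 [[219.4984389  198.28790018]] [[234.24581328 163.2700346 ]]
```

View pics/side20.png

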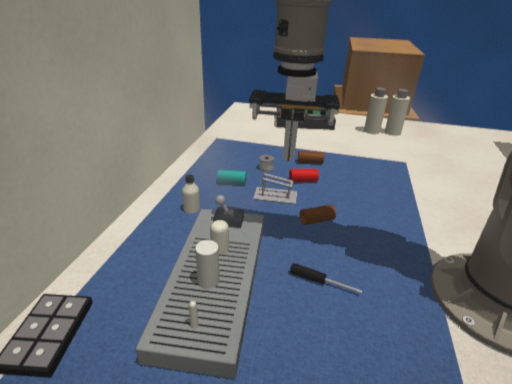

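View pics/d20.png

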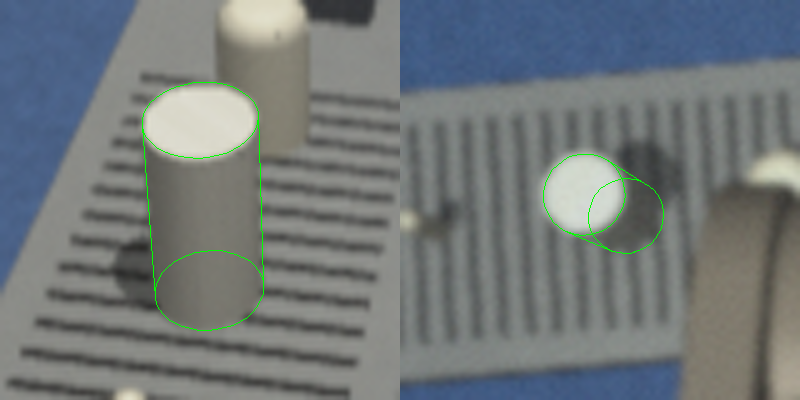

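```bash
python3 - <<'E'
from cupfit import *
A=pickle.load(open("C.pkl","rb"))["side"]["px"]; B=pickle.load(open("C20.pkl","rb"))["side"]["px"]
o=[cv2.resize(x[185:230,205:255],None,fx=8,fy=8,interpolation=2) for x in (A,B)]
c=pickle.load(open("C20.pkl","rb"))["side"]
v=np.array([.9932,.1166,0]); P=np.array([.6268,-.0445,.071])
for im,ths in zip(o,((0,.2),(.85,1.0))):
    for th,col in zip(ths,((0,0,255),(0,255,0))):
        u=proj(c,[P+.045*(np.sin(th-.5)*v+[0,0,np.cos(th-.5)])])[0]; cv2.circle(im,tuple(int(z) for z in (u+.5-[205,185])*8),4,col,1)
cv2.imwrite("pics/sw20.png",np.hstack(o))
E
```

```text
(no output)
```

View pics/sw20.png

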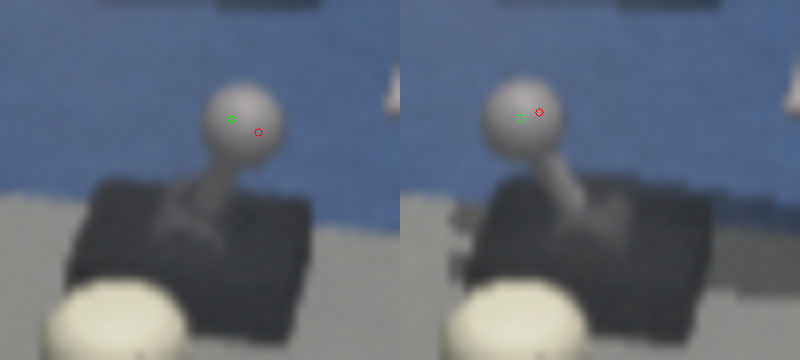

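Projected lever positions put the switch at about 0.97 rad. The measured swing of about 0.87 rad, from a start between 0 and 0.2, also puts it above 0.85. The cup matches its target outline, the bystanders are unmoved and the robot is clear. Handing in.

```bash
python3 -c "
from cell import env
print(env.close_job())"
```

```text
the job is handed in; nothing more can be done
None
```

The cup is upside down over the middle-sized peg with its rim on the deck. The switch is pushed over to on, and I handed the job in at about 16.8 s. No verdict was reported.

**What I did:** I took the metal cup out of the cradle, turned it mouth-down and lowered it onto the peg until the deck pushed back with about 8 N. After letting go and backing off, I pushed the switch over with closed fingers.

**Last checks:**
- **Cup:** its outline matches the target pose in both pictures to about 1 mm. In the last pictures it is still standing there, and the robot is clear of everything.
- **Switch:** comparing the picture with the lever model puts it at about 0.97 rad. The swing alone, about 0.87 rad from a start between 0 and 0.2, gives at least about 0.87. The network's rougher reading gives about 0.9. These all clear 0.85, the lowest only narrowly, and I did not nudge it again.
- **Bystanders:** the bottle, spool and screwdriver were found within a few millimetres of where they started. The side camera's spool result was a false hit on the bottle, and the top camera did not find the screwdriver.

**What disagreed or went less cleanly:**
- **Tool length:** the reported TCP lies about 21 mm beyond the fingertips seen in the pictures. I corrected for this, and the grasp and placing agreed with the correction.
- **Placing lean:** leaning the tool forward at the peg would have run the wrist joints to their limits, so I placed the cup with the tool leaning sideways.
- **Switch push:** the wrist force reached about 82 N for a moment (the limit is 120 N). I did not find out what caused it.

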